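# Pin the swing fence and hold it square

### The arm

A 7-joint arm with a two-finger parallel gripper is mounted at the origin on the work surface. World frame = base frame: x ahead of the robot, y to its left, z up, the work surface at z = 0. Lengths are in m, angles in rad, forces in N, time in s.
With the tool pointing down it reaches from about 0.4 to 0.85 m from the base axis. Payload 10.4 kg.
Tool frame: the origin (TCP) lies at the very end of the fingers, on their centre line; the grasp point (between the pads) lies 19 mm behind it; z points along the fingers, y is the direction in which the jaws open and shut (so a half turn about z gives the same grasp; the last joint's range is limited). The gripper opens to 87 mm and grips with 3 to 60 N. Pads are 19 mm wide; open, the fingers measure 117 mm over their backs; the gripper's body (75 mm by 190 mm) begins 51 mm behind the grasp point.
Start: joints at [1.124, 0.332, -0.065, 1.46, 0.022, 1.35, -0.088], TCP at [0.257, -0.57, 0.223] pointing down, gripper open.
Joint ranges: [-2.6, 2.6], [-0.5, 2.12], [-1.47, 1.34], [0.16, 2.42], [-1.27, 4.41], [0.06, 2.06], [-2.6, 2.6]. Speed limits (rad/s): [2.22, 2.22, 2.79, 2.79, 3.14, 3.14, 3.14].

### API

Orientations are given as a rotation vector (axis times angle).
In Python, from plant import bot gives the robot as it stands.
- The arm moves only by the tool play_rows, never from a script. Its argument "commands" is a list of rows, each a list of 5 numbers: the finger opening in cm, from 0 to 8.7, then the shift along the tool's x, y, z in cm, then the turn about the tool's z in rad. In form: [[gripper, x, y, z, twist], ...]. A call has 1 to 20 rows; each row is the pose to reach, as a shift and turn from the pose commanded when the call began, along the tool's axes at that moment; what a row does not reach only later rows make up. A row lasts 1/12 s, in which the tool goes at most 41.7 mm and 7.16 degrees, less where a joint would pass 70% of its speed; a pose out of reach is approached as far as the arm can. A call with a gripper value outside its range is refused whole. The fingers move at their own pace and stop on an object; the grip force is fixed at half the most. Time passes only in rows, so rows that repeat a pose let the fingers close. It gives the time, the measured TCP pose, the force and the opening at its end, in the units of the state.
- bot.sense(): the state, without advancing time (a new reading comes with each control period).
- bot.camera(name): name is "side" or "top"; returns (picture, depth): 400x640x3 uint8, red, green, blue; 400x640 float32, m along the optical axis (not along the pixel's ray), 0 where there is no reading.
- bot.calibration(name): a dict with "mtx" (3x3 intrinsics, pixels), "rvec" (rotation vector, rad) and "tvec" (3), from world to camera coordinates, as OpenCV has them. Camera axes: x right, y down, z forward; pixel columns grow to the right and rows downward; lengths in m; the calibration is good to about 2 mm. A picture is of the moment at which its call begins. calibration takes no time and is no camera call.
- bot.finish_job(): hands the job in, once; it reports no verdict.
The state is a dict: "time": time; "joint_pos": joint angles; "qvel": joint speeds; "effort": joint torques, N m; "position": TCP position; "tool_rot": TCP orientation; "ft_force": force on the tool from outside, world axes, zero at the start; "ft_torque": the same for the moment, N m; "width": opening from 0.0 (shut) to 1.0 (fully open).
Only numpy, scipy, OpenCV 4.12 (cv2) and the standard library are available. Lean on these libraries where they do the work, as an engineer would, in place of code of your own. Each camera call takes 0.05 s, during which the arm holds its last target.

### The job

The swing fence of this frame-assembly bench is lying loose in its fork: take the knobbed hinge pin out of the pin block and push it down through fork and lug until its collar sits on the fork. Then press the braced wooden square, flat on the bench, into the inside corner so that the square alone swings the fence out until both outer edges of the square lie flush against the two fences, without forcing the fence past square. Finish while still holding the square firmly pressed into the corner with the gripper, so the fence can be clamped, and leave everything else on the bench where it is.

Things in the scene. Friction and masses are not known exactly. Their poses are not given: they have to be found in the camera images.
- fixed_fence: Aluminium fence 40 mm high and thick, bolted to the bench, with a steel fork (two level cheeks 10 mm thick, tops at 14 and 40 mm) at its left end. Origin: on the vertical axis of the fork's holes, at bench level; z up. It runs along its -y, from y = -40 to -244 mm; its working face is the plane x = -20 mm, looking along -x (the fork's edge is flush with it).
- fork_hole (a point): Mouth of the 14 mm hole through both cheeks of the fork: centre of the hole on the upper cheek's top, 40 mm above the bench. Axes as fixed_fence.
- swing_fence: Loose aluminium fence, 40 mm high and thick, 0.75 kg, held by bench friction (3 to 6 N); its 12 mm lug stands in the fork, holes in line. Origin: lug hole's axis, bench level. Runs along its -x, x = -34 to -278 mm; working face y = -20 mm, looking along -y. Square when its axes match fixed_fence's; starts turned in by 0.10 to 0.25 rad (+yaw). No stop at 90 degrees: pushed too hard it opens too far.
- pin_block: Dark wooden block 180 x 50 x 42 mm, fixed, with three 14 mm holes in a row along its x at -56, 0 and +56 mm: one holds the hinge pin, the others short flat-headed bench dogs. Origin: centre of its underside.
- pin_knob (a point): The hinge pin, steel, 0.14 kg, upright in one of the pin block's holes; the only one with a tall knob. This point: middle of the knob (22 mm diameter, 26 mm high), on the axis, z up. Below the knob a collar (28 mm diameter, 6 mm thick), its underside 19 mm below this point; below that a 12 mm shank 38 mm long, the last 9 mm tapering to a 5 mm tip.
- pin_seat (a point): Point on the pin's axis at the underside of its collar, 19 mm below the middle of the knob; seated when it lies on point fork_hole.
- square: Wooden square, 0.26 kg, 20 mm thick, lying flat: two legs 200 mm long, 30 mm wide, at 90 degrees, joined by a diagonal brace. Origin: under the middle of the brace. x, y parallel to the legs: one leg's outer edge is the plane x = +90 mm (goes against the fixed fence), the other's y = +90 mm (against the swing fence). In place its axes are parallel to fixed_fence's.
- square_grip (a point): Middle of the square's brace, 10 mm above its underside: the brace is 24 mm wide, 20 mm high, runs at 45 degrees (along x = -y of the square) and can be gripped across its width, along the square's (1, 1) direction, with one finger in the open triangle (73 mm deep from brace to inside corner). Axes as square.
- square_heel (a point): Outer corner (heel) of the square where the two outer edges meet, at x = +90, y = +90 mm of the square, half-way up its thickness (10 mm).
- dog_a: Bench dog in the pin block, 12 mm shank, flat dark head of 18 mm diameter, 7 mm high; to be left alone. Origin: foot of the shank.
- dog_b: Another such bench dog in the pin block; to be left alone. Origin: foot of the shank.
- tape: Tape measure, 72 x 36 x 60 mm, to be left alone. Origin: centre of its underside.
- clamp: Bar clamp lying flat, 300 mm long, 115 mm wide, 28 mm high, to be left alone. Origin: under the middle of its bar.
- offcut: Offcut of white window profile, 60 x 140 x 58 mm, to be left alone. Origin: centre of its underside.
- mallet: Wooden mallet lying down, head 64 x 100 x 56 mm, handle 190 mm along -x, to be left alone. Origin: under the middle of its head.
- screwdriver: Screwdriver 210 mm long, lying along its x, to be left alone.
- packers: Stack of flat plastic glazing packers 28 x 100 x 25 mm, to be left alone. Origin: centre of its underside.
Things that resemble listed ones, but are neither listed nor needed, are in the scene too. Leave any purple or red look-alike of the part that bears pin_knob alone.

How it is judged:
By the outcome, as a careful person would: the job done as asked, in the order asked, and still so for the second after the job is handed in, while the arm keeps its last pose, push and grip.
It also fails if it takes over 69 s, if anything falls off the work surface, if the arm or the gripper's body presses on something with over 40 N, if the wrist force passes 120 N, or if a joint passes its speed limit or range.

## Working session

There is one attempt and no reset: what is moved stays moved. The work goes in short steps, Python scripts to look and compute and a tool call to move; the robot and the scene stay as the last step left them, time stands still between calls to the robot, and variables do not carry over. Pictures are saved under pics/ and viewed, and the job is handed in when it is done.

Besides the shell and the picture viewer there is one more tool, called as a command line: name --pt "numbers of a row" for each row, then --argument value for the rest. play_rows: Moves the arm, as the interface text tells. Its arguments: {"type":"object","properties":{"commands":{"type":"array","items":{"type":"array","items":{"type":"number"}}}},"required":["commands"]}

```bash
ls; mkdir -p pics
python3 - <<'E'
from plant import bot
import cv2,numpy as np
s=bot.sense();print({k:np.round(v,3).tolist() for k,v in s.items()})
for n in("top","side"):
    p,d=bot.camera(n);np.savez(f"{n}0.npz",p=p,d=d);cv2.imwrite(f"pics/{n}0.png",p[...,::-1])
    c=bot.calibration(n);R=cv2.Rodrigues(np.array(c["rvec"]))[0];print(n,c,-R.T@np.array(c["tvec"]).ravel(),R)
E
```

```text
pics
{'time': 0.0, 'joint_pos': [1.124, 0.333, -0.065, 1.461, 0.022, 1.35, -0.088], 'qvel': [0.001, 0.001, 0.0, -0.001, -0.001, -0.001, -0.0], 'effort': [0.0, -62.325, 0.025, -38.989, -0.061, 0.04, 0.0], 'position': [0.257, -0.569, 0.222], 'tool_rot': [-3.07, -0.66, 0.001], 'ft_force': [-0.25, -0.037, -0.831], 'ft_torque': [-0.021, -0.049, 0.019], 'width': 1.002}
top {'mtx': array([[441.17790123,   0.        , 317.04395268],
       [  0.        , 441.17790123, 195.43182711],
       [  0.        ,   0.        ,   1.        ]]), 'rvec': array([ 2.15371724, -2.04342981,  0.22351845]), 'tvec': array([-0.02327298,  0.60346798,  1.61302984])} [ 0.23388407 -0.01840582  1.70632352] [[ 0.05300746 -0.99858443 -0.00439798]
 [-0.97402037 -0.0507315  -0.22070486]
 [ 0.22016932  0.01598273 -0.97533073]]
side {'mtx': array([[501.47020446,   0.        , 313.00100776],
       [  0.        , 501.47020446, 196.6050589 ],
       [  0.        ,   0.        ,   1.        ]]), 'rvec': array([ 0.5762755 , -2.73195803,  1.06893505]), 'tvec': array([0.56985235, 0.22592039, 1.42741319])} [0.19512253 0.96433098 1.20219512] [[-0.91460647 -0.40434331 -0.0012238 ]
 [-0.29614583  0.67192321 -0.67883492]
 [ 0.27530466 -0.62050438 -0.7342899 ]]
```

View pics/top0.png

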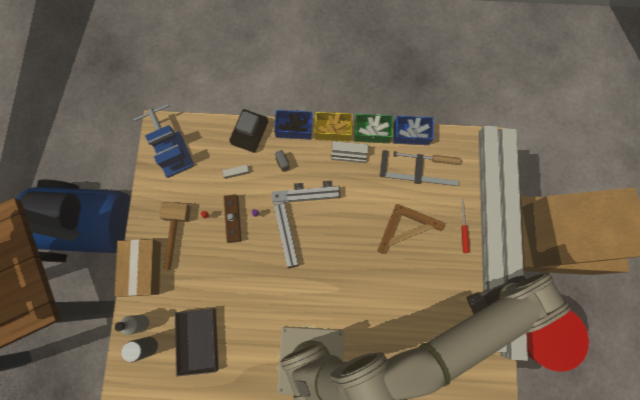

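View pics/side0.png

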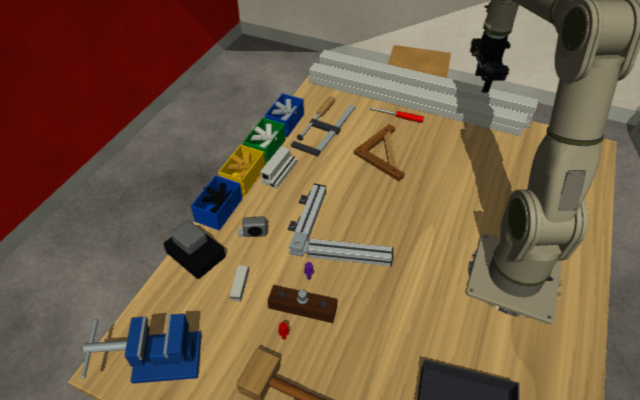

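The top view shows the pin block at (232,218), with a red look-alike at (205,213) and a purple one at (255,212). The fork is at (280,197), the square at (408,228). I'll enlarge these.

Run:
```python
import cv2,numpy as np
t=np.load("top0.npz")["p"][...,::-1];s=np.load("side0.npz")["p"][...,::-1]
def c(im,x0,y0,x1,y1,k,n): cv2.imwrite(n,cv2.resize(im[y0:y1,x0:x1],None,fx=k,fy=k,interpolation=cv2.INTER_CUBIC))
c(t,195,175,355,275,5,"pics/tA.png"); c(s,225,175,405,330,4,"pics/sA.png"); c(t,365,185,475,265,7,"pics/tB.png")
```

```text
(no output)
```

View pics/tA.png

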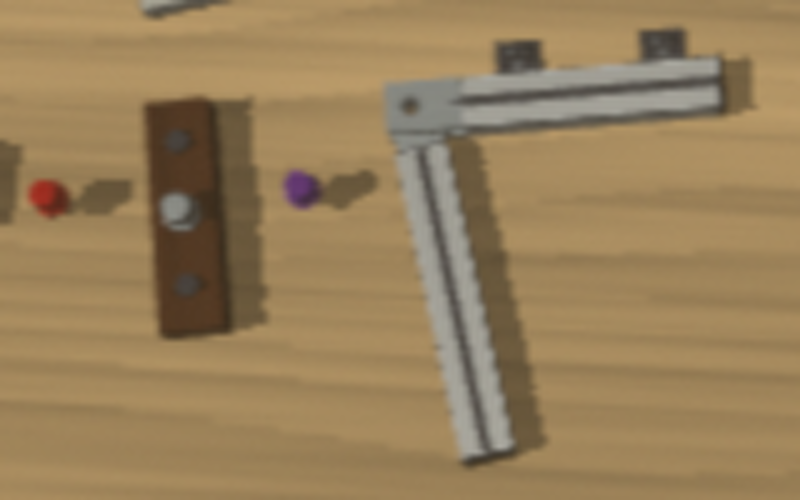

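View pics/sA.png

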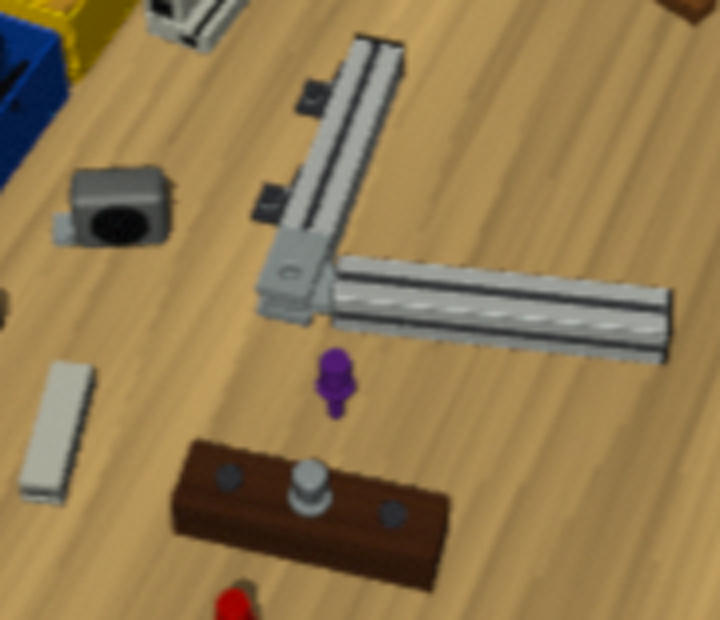

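View pics/tB.png

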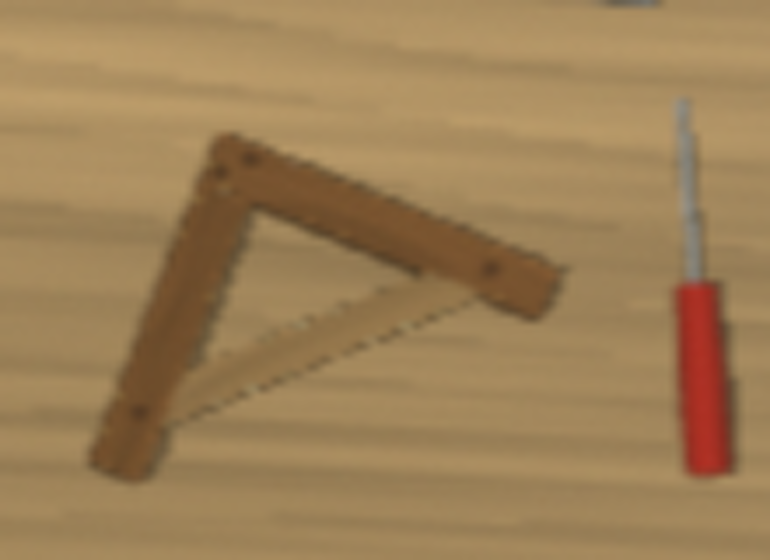

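Three things could be the pin:
- **Steel knob** in the block's middle hole, top (231,217), side (302,297).
- **Purple peg** lying loose at top (255,212).
- **Red peg** at top (205,213).

Only the steel one stands in a block hole with a tall knob, so it is the pin. The crop confirms this: the other two holes hold flat dark dogs. Next I'll measure.

```bash
cat > h.py <<'E'
import cv2,numpy as np
from plant import bot
C={}
for n in("top","side"):
    c=bot.calibration(n);R=cv2.Rodrigues(np.array(c["rvec"]))[0];C[n]=(c["mtx"],R,np.array(c["tvec"]).ravel(),np.array(c["rvec"]))
def ray(n,px):
    K,R,t,_=C[n];px=np.atleast_2d(np.asarray(px,float))
    d=(R.T@np.linalg.inv(K)@np.c_[px,np.ones(len(px))].T).T
    return -R.T@t,d
def plane(n,px,z):
    o,d=ray(n,px);return o+d*((z-o[2])/d[:,2])[:,None]
def proj(n,P):
    K,R,t,rv=C[n];return cv2.projectPoints(np.atleast_2d(np.asarray(P,float)),rv,t,K,None)[0][:,0]
def tri(p1,p2):
    A=[];b=[]
    for n,p in(("top",p1),("side",p2)):
        o,d=ray(n,p);d=d[0]/np.linalg.norm(d[0]);M=np.eye(3)-np.outer(d,d);A.append(M);b.append(M@o)
    A=np.vstack(A);b=np.hstack(b);x=np.linalg.lstsq(A,b,rcond=None)[0];return x,np.linalg.norm(A@x-b)
E
python3 - <<'E'
from h import *
t=np.load("top0.npz");s=np.load("side0.npz")
# gray patches
for n,(im,x0,x1,y0,y1) in {"hole_top":(t,270,284,189,203),"knob_top":(t,223,241,208,228),"hole_side":(s,288,310,234,252),"knob_side":(s,292,314,285,306)}.items():
    print(n,x0,y0);print(cv2.cvtColor(im["p"],cv2.COLOR_RGB2GRAY)[y0:y1,x0:x1])
E
```

```text
hole_top 270 189
[[152 152 152 153 153 152 153 152 153 153 154 154 154 154]
 [157 156 155 156 154 154 154 154 153 152 153 151 149 147]
 [157 153 148 146 146 144 143 140 140 138 138 137 136 136]
 [155 149 139 136 135 136 135 135 134 135 134 134 134 135]
 [146 143 136 135 134 133 131 130 133 134 135 135 134 135]
 [143 141 135 135 132 124 110 109 122 131 135 135 134 134]
 [139 138 136 133 126 105  81  80 103 127 134 136 135 134]
 [136 137 136 133 123  98  81  84 102 125 135 136 136 136]
 [138 138 136 136 133 119 100 102 118 132 135 135 134 134]
 [141 139 136 135 133 132 128 127 132 134 134 134 134 134]
 [143 142 138 134 134 134 133 134 133 134 134 135 134 132]
 [144 143 136 129 128 129 129 128 129 129 129 127 124 117]
 [145 143 130 113 111 111 109 106 102 105 106 101 106 102]
 [146 146 137 129 132 135 135 134 134 134 133 130 129 111]]
knob_top 223 208
[[131 107  68  60  58  59  61  62  63  63  61  63  63  61  54  53  73  88]
 [128 105  68  61  58  59  61  60  62  62  62  62  61  62  55  50  71  85]
 [127 105  68  61  58  59  60  61  63  62  62  63  62  61  55  49  68  85]
 [127 105  70 
[... 4226 characters left out ...]
6  69  62  64  89  86  47  37
   38  36  38  38]
 [ 36  35  35  36  45  90 104  82  71  70  69  58  61  79 103  93  47  39
   39  37  37  38]
 [ 32  34  35  35  41  79 112 115  99  79  74  68  79  99 110  86  45  39
   38  38  39  41]
 [ 32  32  30  32  34  55  99 125 120 111 104 106 115 121  98  59  41  38
   40  38  38  38]
 [ 32  31  32  33  31  39  67  99 118 128 124 123 125 104  66  42  36  36
   37  38  37  37]
 [ 34  34  33  35  33  33  42  59  80  94  99  94  82  60  42  33  33  34
   36  36  37  36]
 [ 37  36  38  37  37  36  36  40  46  50  52  50  42  35  33  32  34  32
   34  34  35  36]
 [ 36  35  37  38  37  38  36  37  39  39  36  37  36  36  33  32  33  32
   30  32  33  35]]
```

```bash
cat > m.py <<'E'
from h import *
def wc(g,x0,x1,y0,y1,lo,hi):
    w=np.clip((g[y0:y1,x0:x1].astype(float)-lo)/(hi-lo),0,1);yy,xx=np.mgrid[y0:y1,x0:x1];return np.array([(w*xx).sum(),(w*yy).sum()])/w.sum(),w.sum()
E
python3 - <<'E'
from m import *
t=np.load("top0.npz")["p"];s=np.load("side0.npz")["p"]
G=lambda p:cv2.cvtColor(p,cv2.COLOR_RGB2GRAY)
gt,gs=G(t),G(s)
ht,a=wc(gt,273,281,193,199,134,85);print("hole top",ht,a)
hs,a=wc(gs,293,301,240,246,128,100);print("hole side",hs,a)
kt,a=wc(gt,225,234,212,219,65,135);print("knob top",kt,a)
ks,a=wc(gs,297,307,289,298,60,130);print("knob side",ks,a)
print("hole",plane("top",ht,.04),plane("side",hs,.04),tri(ht,hs))
print("knobtop",plane("top",kt,.074),plane("side",ks,.074),tri(kt,ks))
# fences
hsv=cv2.cvtColor(t,cv2.COLOR_RGB2HSV)
print(hsv[180:200:4,290:340:8,:].tolist())
print(hsv[205:250:10,395:440:6,:].tolist())
E
```

```text
hole top [276.4822695  195.61524823] 11.510204081632654
hole side [296.92463768 242.47826087] 12.32142857142857
knob top [229.12964989 215.86159737] 26.114285714285714
knob side [301.92031969 292.49479293] 58.98571428571428
hole [[0.60113645 0.16577677 0.04      ]] [[0.60015826 0.16738514 0.04      ]] (array([0.60124893, 0.16594635, 0.03790297]), np.float64(0.0004889070003667318))
knobtop [[0.50658403 0.33406577 0.074     ]] [[0.50703094 0.33357501 0.074     ]] (array([0.50665418, 0.33395115, 0.07468259]), np.float64(0.00025948935474581184))
[[[18, 112, 173], [18, 110, 171], [19, 111, 170], [18, 110, 169], [18, 110, 164], [18, 96, 130], [19, 110, 167]], [[18, 109, 177], [15, 43, 72], [18, 110, 179], [18, 112, 177], [18, 104, 150], [15, 43, 71], [18, 110, 171]], [[18, 110, 181], [19, 21, 99], [18, 89, 164], [20, 45, 166], [25, 19, 159], [25, 17, 161], [23, 23, 132]], [[27, 18, 160], [25, 18, 153], [23, 18, 130], [21, 27, 93], [18, 30, 85], [20, 23, 99], [20, 28, 109]], [[25, 19, 145], [25, 18, 157], [25, 17, 163], [22, 17, 163], [25, 18, 158], [25, 18, 157], [19, 41, 87]]]
[[[17, 127, 133], [18, 122, 125], [18, 110, 176], [18, 111, 173], [18, 110, 171], [18, 111, 168], [18, 111, 168], [18, 111, 166]], [[15, 151, 108], [18, 115, 122], [15, 155, 107], [15, 153, 115], [15, 155, 120], [17, 133, 115], [19, 112, 155], [19, 110, 153]], [[15, 147, 113], [18, 111, 161], [18, 112, 159], [19, 112, 155], [18, 111, 147], [17, 126, 136], [16, 145, 127], [15, 155, 120]], [[18, 114, 156], [17, 126, 142], [18, 126, 146], [18, 122, 149], [19, 112, 164], [18, 111, 165], [18, 111, 163], [18, 110, 160]], [[18, 111, 147], [18, 112, 148], [18, 112, 152], [18, 112, 157], [19, 112, 161], [18, 111, 165], [18, 110, 164], [19, 110, 164]]]
```

```bash
cat > f.py <<'E'
from m import *
H=np.array([.6007,.1666])
def grooves(im,n="top",which="both"):
    # image -> metric rectified patch at z=.04 and local profile across fence
    g=cv2.cvtColor(im,cv2.COLOR_RGB2GRAY).astype(np.float32);out={}
    for name,base,along,lo,hi in(("fixed",-np.pi/2,None,.06,.235),("swing",np.pi,None,.06,.265)):
        best=None
        for da in np.arange(-.1,.36,.01) if name=="swing" else np.arange(-.2,.2,.01):
            a=base+da;u=np.array([np.cos(a),np.sin(a)])
            r=np.arange(lo,hi,.004);P=np.c_[H+np.outer(r,u),np.full(len(r),.04)]
            q=proj(n,P).astype(np.float32);v=cv2.remap(g,q[:,:1],q[:,1:],cv2.INTER_LINEAR).mean()
            # need bright to both sides
            w=np.array([-u[1],u[0]]);vs=[]
            for o in(-.011,.011):
                q=proj(n,np.c_[H+np.outer(r,u)+o*w,np.full(len(r),.04)]).astype(np.float32);vs.append(cv2.remap(g,q[:,:1],q[:,1:],cv2.INTER_LINEAR).mean())
            sc=min(vs)-v
            if best is None or sc>best[0]:best=(sc,a,v)
        a=best[1];u=np.array([np.cos(a),np.sin(a)]);w=np.array([-u[1],u[0]])
        r=np.arange(lo,hi,.004);o=np.arange(-.009,.0091,.0005);pts=[]
        for rr in r:
            q=proj(n,np.c_[H+rr*u+np.outer(o,w),np.full(len(o),.04)]).astype(np.float32)
            v=cv2.remap(g,q[:,:1],q[:,1:],cv2.INTER_CUBIC).ravel();ww=np.clip(v.max()-v-.4*(v.max()-v.min()),0,None)
            pts.append(H+rr*u+(ww@o)/ww.sum()*w)
        pts=np.array(pts,np.float32);l=cv2.fitLine(pts,cv2.DIST_HUBER,0,.001,.001).ravel()
        d=l[:2]*np.sign(l[:2]@u);off=float(np.cross(d,H-l[2:]));yaw=np.arctan2(d[1],d[0])-base;yaw=(yaw+np.pi)%(2*np.pi)-np.pi
        out[name]=(round(float(yaw),4),round(off*1000,2),round(float(best[0]),1))
    return out
E
python3 -W ignore - <<'E'
from f import *
for n in("top","side"): print(n,grooves(np.load(n+"0.npz")["p"],n))
t=np.load("top0.npz")["p"];hsv=cv2.cvtColor(t,cv2.COLOR_RGB2HSV)
m=((hsv[...,0]<=16)&(hsv[...,1]>138)).astype(np.uint8);m[:190]=0;m[262:]=0;m[:,:370]=0;m[:,450:]=0
n,l,st,c=cv2.connectedComponentsWithStats(m);print(st[1:])
k=1+st[1:,4].argmax();cs=cv2.findContours((l==k).astype(np.uint8),0,cv2.CHAIN_APPROX_NONE)[0];P=plane("top",max(cs,key=len)[:,0],.02)[:,:2]
h=cv2.convexHull(P.astype(np.float32))[:,0]
ap=cv2.approxPolyDP(P.astype(np.float32)[:,None],.012,True)[:,0];print("approx",ap.round(3).tolist())
np.save("sqc.npy",P)
cv2.imwrite("pics/m0.png",cv2.resize((l==k).astype(np.uint8)[185:265,365:475]*255,None,fx=5,fy=5,interpolation=0))
E
```

```text
top {'fixed': (0.1357, -0.13, 71.6), 'swing': (0.284, -1.43, 66.3)}
side {'fixed': (0.1352, -0.16, 95.2), 'swing': (0.2844, -0.36, 90.5)}
[[378 204  66  49 708]]
approx [[0.531000018119812, -0.4819999933242798], [0.597000002861023, -0.30399999022483826], [0.414000004529953, -0.23399999737739563], [0.40799999237060547, -0.26100000739097595], [0.5619999766349792, -0.3199999928474426], [0.5070000290870667, -0.4659999907016754]]
```

View pics/m0.png

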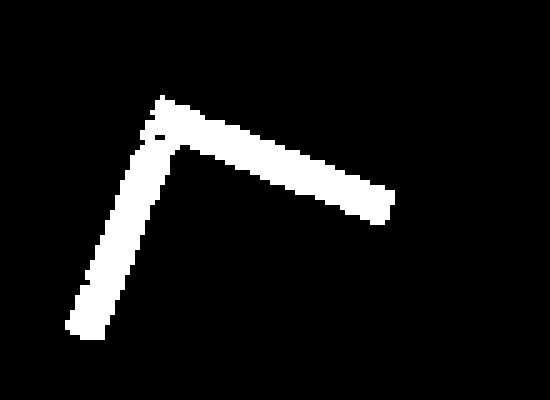

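```bash
cat > go.py <<'E'
from h import *
from scipy.spatial.transform import Rotation as Ro
def go(p,jaw=None,s=None):
    s=s or bot.sense();R=Ro.from_rotvec(s["tool_rot"]).as_matrix()
    d=R.T@(np.array(p)-s["position"])*100
    ya=np.arctan2(R[1,1],R[0,1]);tw=0
    if jaw is not None: tw=(ya-jaw+np.pi/2)%np.pi-np.pi/2   # tool z down: +twist lowers world angle
    print("shift cm",d.round(2),"twist",round(tw,3),"| pos",s["position"].round(4),"jaw deg",round(np.degrees(ya),2),"tilt",np.degrees(np.arccos(-R[2,2])).round(2),"q",s["joint_pos"].round(2),"F",s["ft_force"].round(1),"w",round(float(s["width"])*87,1),"t",round(s["time"],2))
E
python3 - <<'E'
from go import *
d=plane("top",[[230.6,203],[232.4,232]],.049);v=d[0]-d[1];print(d,np.degrees(np.arctan2(v[1],v[0])))
P=np.load("sqc.npy");h=np.array([.597,-.304])
for u in(np.array([-.066,-.178]),np.array([-.183,.07])):
    u=u/np.linalg.norm(u);n=np.array([-u[1],u[0]]);n=n*np.sign(n@(h-[.481,-.355]))
    r=(P-h)@u;o=(P-h)@n;k=(r>.03)&(r<.18)&(o>-.012);l=cv2.fitLine(P[k].astype(np.float32),cv2.DIST_HUBER,0,.001,.001).ravel();print(k.sum(),np.degrees(np.arctan2(l[1],l[0])),l[2:])
    np.save("l%d.npy"%(u[0]<-.5),l)
a,b=np.load("l0.npy"),np.load("l1.npy");t=np.linalg.solve(np.c_[a[:2],-b[:2]],b[2:]-a[2:]);print("heel",a[2:]+t[0]*a[:2])
go([.5068,.3338,.15],np.arctan2(v[1],v[0])+np.pi/2)
go([.45,-.2,.222]);
E
```

```text
[[0.56098338 0.33867983 0.049     ]
 [0.44967614 0.32108692 0.049     ]] 8.981707375205048
36 70.18118 [ 0.5587388  -0.40299404]
37 -19.929773 [ 0.48914668 -0.26157457]
heel [ 0.5957724 -0.3002352]
shift cm [ 59.93 -72.04   7.27] twist 0.267 | pos [ 0.2569 -0.5694  0.2219] jaw deg -65.71 tilt 0.07 q [ 1.12  0.33 -0.06  1.46  0.02  1.35 -0.09] F [-0.6  1.1  0.8] w 87.3 t 0.1
shift cm [ 3.280e+01 -2.573e+01  2.000e-02] twist 0 | pos [ 0.2569 -0.5694  0.2219] jaw deg -65.71 tilt 0.07 q [ 1.12  0.33 -0.06  1.46  0.02  1.35 -0.09] F [-0.6  1.1  0.8] w 87.3 t 0.1
```

play_rows --pt "8.7 8.2 -6.4 0 0" --pt "8.7 16.4 -12.9 0 0.1" --pt "8.7 24.6 -19.3 0 0.2" --pt "8.7 32.8 -25.7 0 0.267" --pt "8.7 32.8 -25.7 0 0.267" --pt "8.7 32.8 -25.7 0 0.267" --pt "8.7 32.8 -25.7 0 0.267" --pt "8.7 32.8 -25.7 0 0.267" --pt "8.7 32.8 -25.7 0 0.267" --pt "8.7 32.8 -25.7 0 0.267" --pt "8.7 59.9 -72 2 0.267" --pt "8.7 59.9 -72 2 0.267" --pt "8.7 59.9 -72 2 0.267" --pt "8.7 59.9 -72 2 0.267" --pt "8.7 59.9 -72 4 0.267" --pt "8.7 59.9 -72 4 0.267" --pt "8.7 59.9 -72 7 0.267" --pt "8.7 59.9 -72 7 0.267" --pt "8.7 59.9 -72 7 0.267" --pt "8.7 59.9 -72 7 0.267"

```text
time: 1.77
position: [0.4937, 0.2119, 0.1763]
tool_rot: [3.132, 0.245, 0.0]
ft_force: [0.8, -0.6, -0.1]
width: 1.001
```

Run:
```python
from go import *
go([.5068,.3338,.053],np.radians(98.98))
```

```text
shift cm [  3.18 -11.84  12.32] twist -0.001 | pos [0.4937 0.2119 0.1763] jaw deg -81.05 tilt 0.02 q [ 0.15  0.25 -0.73  1.73  0.18  1.24 -2.04] F [ 0.8 -0.6 -0.1] w 87.0 t 1.77
```

play_rows --pt "8.7 3.2 -11.8 2 0" --pt "8.7 3.2 -11.8 3 0" --pt "8.7 3.2 -11.8 4 0" --pt "8.7 3.2 -11.8 6 0" --pt "8.7 3.2 -11.8 8 0" --pt "8.7 3.2 -11.8 8 0" --pt "8.7 3.2 -11.8 8 0" --pt "8.7 3.2 -11.8 8 0"

```text
time: 2.43
position: [0.5078, 0.3315, 0.0979]
tool_rot: [-3.132, -0.245, -0.002]
ft_force: [0.5, 0.4, 0.5]
width: 0.999
```

Run:
```python
from go import *
go([.5068,.3338,.053],np.radians(98.98))
```

```text
shift cm [-0.06 -0.24  4.49] twist -0.001 | pos [0.5078 0.3315 0.0979] jaw deg -81.06 tilt 0.06 q [-0.09  0.49 -0.72  1.63  0.35  1.16 -2.31] F [0.5 0.4 0.5] w 86.9 t 2.43
```

play_rows --pt "8.7 -0.1 -0.2 1 0" --pt "8.7 -0.1 -0.2 2 0" --pt "8.7 -0.1 -0.2 3 0" --pt "8.7 -0.1 -0.2 4 0" --pt "8.7 -0.1 -0.2 4.5 0" --pt "8.7 -0.1 -0.2 4.5 0" --pt "8.7 -0.1 -0.2 4.5 0"

```text
time: 3.02
position: [0.5056, 0.3335, 0.0513]
tool_rot: [3.132, 0.246, -0.001]
ft_force: [-0.7, -0.4, 0.4]
width: 0.997
```

Run:
```python
from go import *
go([.5068,.3338,.053],np.radians(98.98))
p,d=bot.camera("side");cv2.imwrite("pics/s1.png",cv2.resize(p[230:350,230:390,::-1],None,fx=5,fy=5))
```

```text
shift cm [ 0.12 -0.01 -0.17] twist 0.0 | pos [0.5056 0.3335 0.0513] jaw deg -81.01 tilt 0.04 q [-0.11  0.54 -0.7   1.67  0.39  1.08 -2.34] F [-0.7 -0.4  0.4] w 86.7 t 3.02
```

View pics/s1.png

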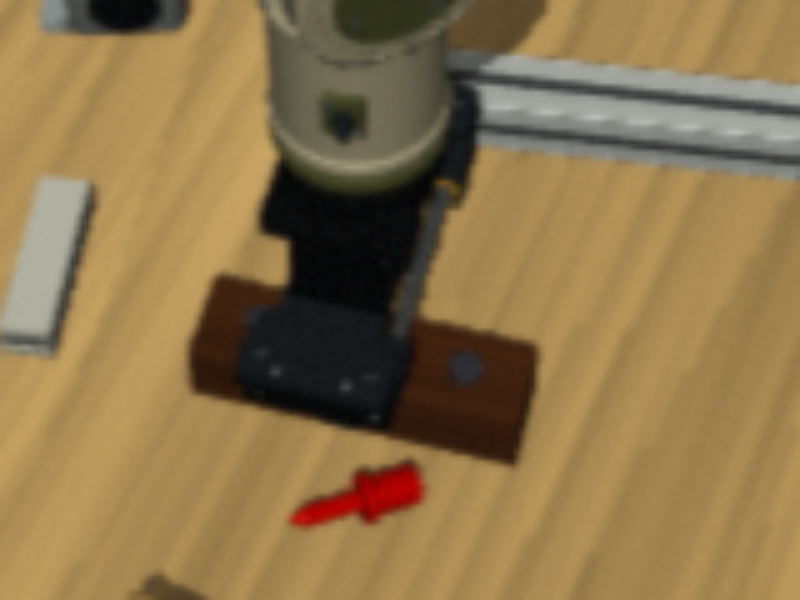

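Run:
```python
import cv2,numpy as np
s=np.load("side0.npz")["p"][...,::-1];t=np.load("top0.npz")["p"][...,::-1]
a=cv2.resize(s[230:350,230:390],None,fx=5,fy=5,interpolation=2)
cv2.imwrite("pics/s0r.png",a)
```

```text
(no output)
```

View pics/s0r.png

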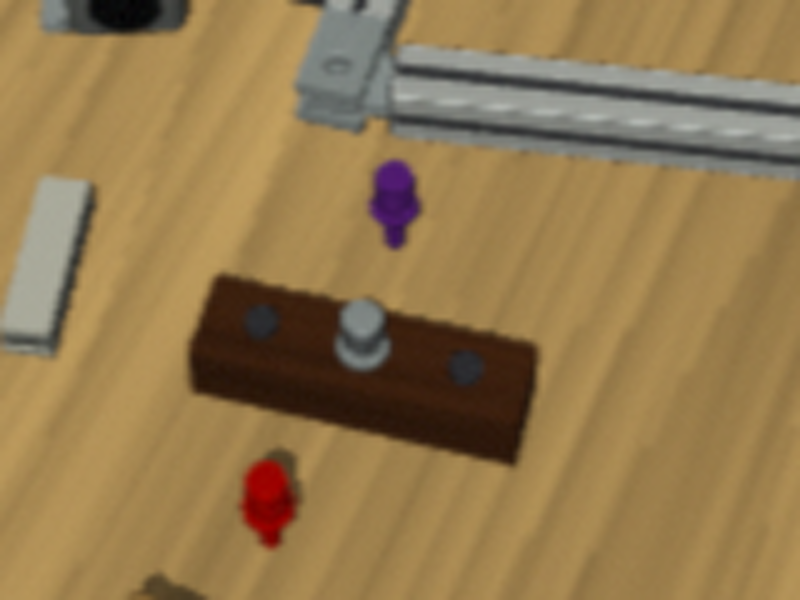

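The side view shows the fingers around the knob. The red look-alike, which stood upright at (284,330), now lies at (305,330). The fingers' backs stayed about 40 mm short of it and no contact force was read, so it probably tipped off its 5 mm tip. I'll check the purple one once the view is clear. Closing now.

play_rows --pt "4 0.1 0 -0.1 0" --pt "1.5 0.1 0 -0.1 0" --pt "1.5 0.1 0 -0.1 0" --pt "1.5 0.1 0 -0.1 0" --pt "1.5 0.1 0 -0.1 0" --pt "1.5 0.1 0 -0.1 0" --pt "1.5 0.1 0 -0.1 0" --pt "1.5 0.1 0 -0.1 0"

```text
time: 3.73
position: [0.5068, 0.3337, 0.0527]
tool_rot: [3.132, 0.246, 0.0]
ft_force: [-0.9, -0.5, -1.2]
width: 0.481
```

Run:
```python
from go import *
go([.5068,.3338,.14])
```

```text
shift cm [ 0.   -0.01 -8.73] twist 0 | pos [0.5068 0.3337 0.0527] jaw deg -81.01 tilt 0.01 q [-0.11  0.54 -0.7   1.66  0.39  1.08 -2.34] F [-0.9 -0.5 -1.2] w 41.8 t 3.73
```

Still closing at 42 mm.

play_rows --pt "1.5 0 0 0 0" --pt "1.5 0 0 0 0" --pt "1.5 0 0 0 0" --pt "1.5 0 0 0 0" --pt "1.5 0 0 0 0" --pt "1.5 0 0 0 0"

```text
time: 4.23
position: [0.5069, 0.3336, 0.0527]
tool_rot: [3.132, 0.246, 0.0]
ft_force: [0.6, -0.5, 0.4]
width: 0.247
```

play_rows --pt "1.5 0 0 -0.5 0" --pt "1.5 0 0 -1.5 0" --pt "1.5 0 0 -3 0" --pt "1.5 0 0 -5 0" --pt "1.5 0 0 -7 0" --pt "1.5 0 0 -7 0" --pt "1.5 0 0 -7 0"

```text
time: 4.82
position: [0.5074, 0.3343, 0.1243]
tool_rot: [-3.131, -0.246, -0.004]
ft_force: [-0.5, -0.3, -1.5]
width: 0.24
```

Run:
```python
from go import *
go([.6007,.1666,.125])
p,d=bot.camera("side");cv2.imwrite("pics/s2.png",cv2.resize(p[200:350,210:400,::-1],None,fx=4,fy=4))
```

```text
shift cm [ 6.6  18.02 -0.07] twist 0 | pos [0.5074 0.3343 0.1243] jaw deg -81.02 tilt 0.16 q [-0.09  0.46 -0.73  1.6   0.33  1.2  -2.3 ] F [-0.5 -0.3 -1.5] w 20.8 t 4.82
```

View pics/s2.png

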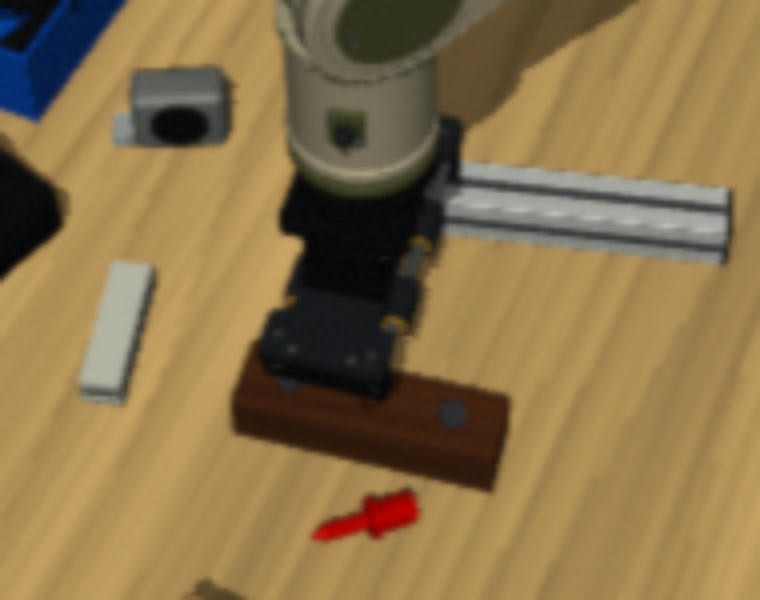

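play_rows --pt "1.5 1 2.5 -1.5 0" --pt "1.5 2.3 6.1 -1.5 0" --pt "1.5 3.5 9.6 -1.5 0" --pt "1.5 4.8 13.2 -1.5 0" --pt "1.5 5.8 15.8 -1 0" --pt "1.5 6.6 18 0 0" --pt "1.5 6.6 18 1 0" --pt "1.5 6.6 18 2 0" --pt "1.5 6.6 18 2 0" --pt "1.5 6.6 18 2 0"

```text
time: 5.7
position: [0.5988, 0.1676, 0.1018]
tool_rot: [-3.131, -0.249, 0.003]
ft_force: [-0.5, 0.7, -2.0]
width: 0.249
```

Run:
```python
from go import *
go([.6007,.1666,.093])
for n,(x0,x1,y0,y1) in {"side":(230,390,190,310),"top":(210,340,150,260)}.items():
    p,d=bot.camera(n);cv2.imwrite(f"pics/{n}3.png",cv2.resize(p[y0:y1,x0:x1,::-1],None,fx=5,fy=5,interpolation=2))
```

```text
shift cm [0.18 0.13 0.88] twist 0 | pos [0.5988 0.1676 0.1018] jaw deg -80.89 tilt 0.13 q [ 0.16  0.5  -0.66  1.58  0.33  1.17 -1.98] F [-0.5  0.7 -2. ] w 21.7 t 5.7
```

View pics/side3.png

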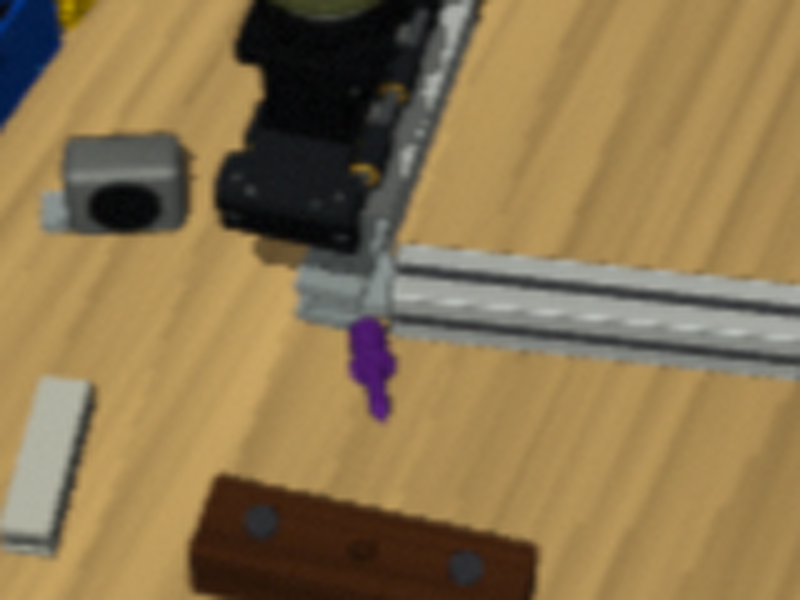

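View pics/top3.png

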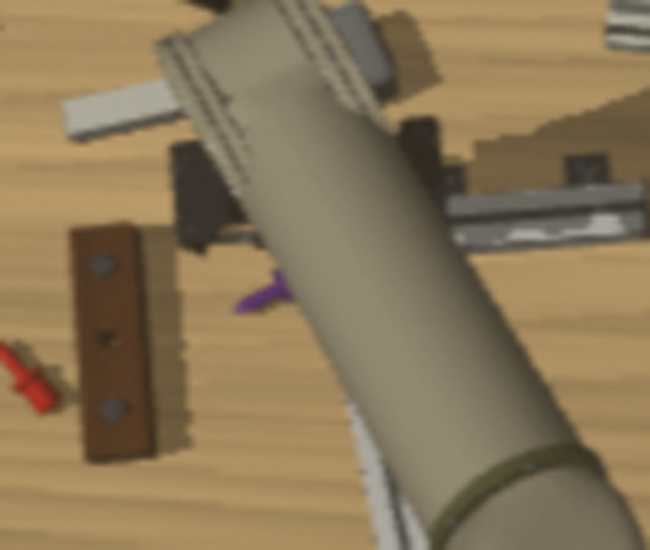

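Both look-alikes now lie down. The purple one fell with nothing near it, so they were simply balanced on their tips. Block (300,335 in the crop) shows the empty middle hole. I'll correct laterally, then lower the pin.

play_rows --pt "1.5 0.2 0.1 0 0" --pt "1.5 0.2 0.1 0.3 0" --pt "1.5 0.2 0.1 0.3 0" --pt "1.5 0.2 0.1 0.3 0"

```text
time: 6.13
position: [0.6022, 0.1656, 0.0997]
tool_rot: [3.132, 0.246, -0.0]
ft_force: [0.1, -0.2, -2.0]
width: 0.242
```

Run:
```python
from go import *
go([.6007,.1666,.0507])
p,d=bot.camera("side")
print(proj("side",[[.6007,.1666,.04]]))
c=p[200:270,260:340,::-1];cv2.imwrite("pics/s4.png",cv2.resize(c,None,fx=8,fy=8,interpolation=2))
```

```text
shift cm [-0.13 -0.12  4.9 ] twist 0 | pos [0.6022 0.1656 0.0997] jaw deg -81.01 tilt 0.01 q [ 0.16  0.51 -0.66  1.58  0.33  1.17 -1.98] F [ 0.1 -0.2 -2. ] w 21.1 t 6.13
[[296.87050444 242.2219687 ]]
```

View pics/s4.png

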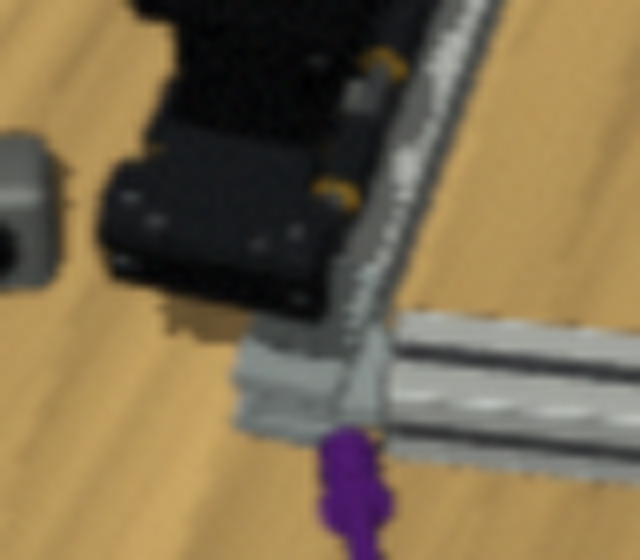

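play_rows --pt "1.5 -0.1 -0.1 0 0" --pt "1.5 -0.1 -0.1 0.5 0" --pt "1.5 -0.1 -0.1 0.8 0" --pt "1.5 -0.1 -0.1 1.1 0" --pt "1.5 -0.1 -0.1 1.4 0" --pt "1.5 -0.1 -0.1 1.7 0" --pt "1.5 -0.1 -0.1 2.0 0" --pt "1.5 -0.1 -0.1 2.0 0"

```text
time: 6.85
position: [0.6009, 0.166, 0.079]
tool_rot: [3.131, 0.246, -0.001]
ft_force: [-0.3, -1.4, -2.7]
width: 0.246
```

Run:
```python
from go import *
go([.6007,.1666,.0507])
```

```text
shift cm [-0.01 -0.06  2.83] twist 0 | pos [0.6009 0.166  0.079 ] jaw deg -81.03 tilt 0.05 q [ 0.15  0.53 -0.65  1.6   0.34  1.13 -1.99] F [-0.3 -1.4 -2.7] w 21.4 t 6.85
```

play_rows --pt "1.5 0 -0.05 0.3 0" --pt "1.5 0 -0.05 0.6 0" --pt "1.5 0 -0.05 0.9 0" --pt "1.5 0 -0.05 1.2 0" --pt "1.5 0 -0.05 1.5 0" --pt "1.5 0 -0.05 1.8 0" --pt "1.5 0 -0.05 1.8 0"

```text
time: 7.43
position: [0.601, 0.1661, 0.061]
tool_rot: [3.131, 0.245, -0.001]
ft_force: [1.5, -5.2, -3.5]
width: 0.245
```

Run:
```python
from go import *
go([.6007,.1666,.0507])
```

```text
shift cm [-0.02 -0.05  1.03] twist 0 | pos [0.601  0.1661 0.061 ] jaw deg -81.04 tilt 0.06 q [ 0.15  0.55 -0.64  1.61  0.36  1.1  -2.  ] F [ 1.5 -5.2 -3.5] w 21.3 t 7.43
```

play_rows --pt "1.5 0 0.05 0.1 0" --pt "1.5 0 0.05 0.4 0" --pt "1.5 0 0.05 0.7 0" --pt "1.5 0 0.05 1.0 0" --pt "1.5 0 0.05 1.15 0" --pt "1.5 0 0.05 1.15 0"

```text
time: 7.93
position: [0.6012, 0.166, 0.0507]
tool_rot: [3.131, 0.245, 0.0]
ft_force: [-1.8, -5.6, 6.1]
width: 0.244
```

Run:
```python
from go import *
go([.6007,.1666,.0507])
```

```text
shift cm [-0.04 -0.07 -0.  ] twist 0 | pos [0.6012 0.166  0.0507] jaw deg -81.04 tilt 0.05 q [ 0.14  0.56 -0.64  1.62  0.37  1.09 -2.01] F [-1.8 -5.6  6.1] w 21.2 t 7.93
```

play_rows --pt "1.5 0 0 0.1 0" --pt "1.5 0 0 0.15 0" --pt "1.5 0 0 0.15 0"

```text
time: 8.18
position: [0.6013, 0.1661, 0.0506]
tool_rot: [3.131, 0.245, 0.001]
ft_force: [-8.0, -8.7, 18.4]
width: 0.249
```

play_rows --pt "1.5 0 0 -0.1 0" --pt "4 0 0 -0.1 0" --pt "6 0 0 -0.1 0" --pt "6 0 0 -0.1 0" --pt "6 0 0 -0.1 0" --pt "6 0 0 -0.1 0" --pt "6 0 0 -0.1 0" --pt "6 0 0 -0.1 0"

```text
time: 8.85
position: [0.601, 0.1666, 0.0496]
tool_rot: [-3.132, -0.246, 0.0]
ft_force: [0.9, 0.8, -0.3]
width: 0.656
```

Run:
```python
from go import *
go([.6007,.1666,.0507])
```

```text
shift cm [-0.03 -0.   -0.11] twist 0 | pos [0.601  0.1666 0.0496] jaw deg -81.01 tilt 0.01 q [ 0.14  0.56 -0.64  1.62  0.37  1.08 -2.01] F [ 0.9  0.8 -0.3] w 57.1 t 8.85
```

The pin stopped firmly at collar height with 18 N, so it is seated. Now on to the square.

Run:
```python
from go import *
print(plane("top",[410.7,235],.02))
go([.5,-.2,.16],np.radians(25.15)); go([.4806,-.3544,.10],np.radians(25.15))
```

```text
[[ 0.47778477 -0.3579414   0.02      ]]
shift cm [-15.71  34.63 -11.04] twist 1.289 | pos [0.601  0.1666 0.0496] jaw deg -81.01 tilt 0.01 q [ 0.14  0.56 -0.64  1.62  0.37  1.08 -2.01] F [ 0.9  0.8 -0.3] w 57.1 t 8.85
shift cm [-20.04  49.58  -5.05] twist 1.289 | pos [0.601  0.1666 0.0496] jaw deg -81.01 tilt 0.01 q [ 0.14  0.56 -0.64  1.62  0.37  1.08 -2.01] F [ 0.9  0.8 -0.3] w 57.1 t 8.85
```

play_rows --pt "8.7 0 0 -3 0" --pt "8.7 0 0 -7 0" --pt "8.7 0 0 -11 0" --pt "8.7 -1.9 3.6 -11 0.12" --pt "8.7 -3.7 7.2 -11 0.24" --pt "8.7 -5.5 10.8 -11 0.36" --pt "8.7 -7.3 14.4 -11 0.48" --pt "8.7 -9.1 18 -11 0.6" --pt "8.7 -10.9 21.6 -11 0.72" --pt "8.7 -12.7 25.2 -11 0.84" --pt "8.7 -14.5 29 -11 0.96" --pt "8.7 -15.7 34 -11 1.08" --pt "8.7 -17 38 -11 1.2" --pt "8.7 -18 42 -11 1.29" --pt "8.7 -19 46 -9 1.29" --pt "8.7 -20 49.6 -6 1.29" --pt "8.7 -20 49.6 -5 1.29" --pt "8.7 -20 49.6 -5 1.29" --pt "8.7 -20 49.6 -5 1.29" --pt "8.7 -20 49.6 -5 1.29"

```text
time: 10.52
position: [0.482, -0.3537, 0.1005]
tool_rot: [-2.651, 1.684, -0.001]
ft_force: [-0.0, -0.0, 0.7]
width: 1.0
```

```bash
cat > look.py <<'E'
from f import *
from go import *
import sys
k=sys.argv[1]
for n,(x0,x1,y0,y1,z) in {"side":(225,405,175,310,4),"top":(200,360,160,280,5)}.items():
    p,d=bot.camera(n);np.savez(f"{n}{k}.npz",p=p,d=d);cv2.imwrite(f"pics/{n}{k}.png",cv2.resize(p[y0:y1,x0:x1,::-1],None,fx=z,fy=z,interpolation=2))
    print(n,grooves(p,n))
E
python3 -W ignore look.py 5
python3 - <<'E'
from go import *
go([.4806,-.3544,.003],np.radians(25.15))
E
```

```text
side {'fixed': (0.135, -0.18, 96.9), 'swing': (0.2847, -0.35, 92.3)}
top {'fixed': (0.1356, -0.16, 72.7), 'swing': (0.2839, -1.5, 67.3)}
shift cm [-0.02  0.22  9.82] twist 0.001 | pos [ 0.4824 -0.3536  0.1012] jaw deg -154.8 tilt 0.13 q [ 0.77  0.38 -0.26  1.67  0.11  1.1  -2.22] F [0.3 0.3 0. ] w 86.8 t 10.62
```

View pics/side5.png

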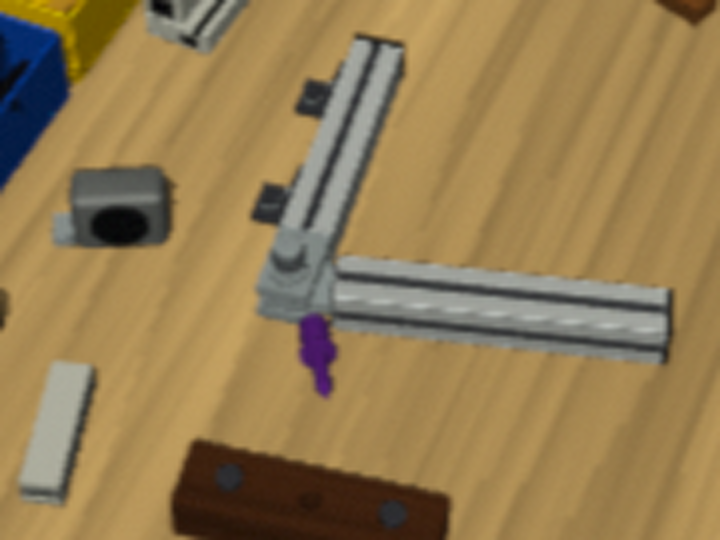

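View pics/top5.png

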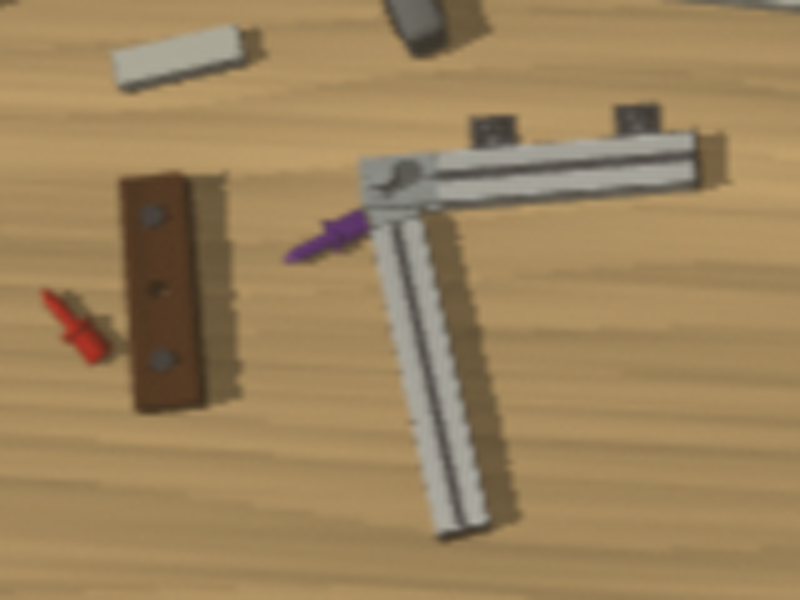

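The side view shows the pin's knob standing low on the fork at (297,236). The fence angles are unchanged. The purple peg fell against the fork's left side, with its tip at top-crop (290,258). Joint 7 would end near its limit at the corner, so I'll take the half-turned grasp: twist −3.14 at hover.

play_rows --pt "8.7 0 0.2 0 -0.12" --pt "8.7 0 0.2 0 -0.24" --pt "8.7 0 0.2 0 -0.36" --pt "8.7 0 0.2 0 -0.48" --pt "8.7 0 0.2 0 -0.6" --pt "8.7 0 0.2 0 -0.72" --pt "8.7 0 0.2 0 -0.84" --pt "8.7 0 0.2 0 -0.96" --pt "8.7 0 0.2 0 -1.08" --pt "8.7 0 0.2 0 -1.2" --pt "8.7 0 0.2 0 -1.32" --pt "8.7 0 0.2 0 -1.44" --pt "8.7 0 0.2 0 -1.56" --pt "8.7 0 0.2 0 -1.57" --pt "8.7 0 0.2 0 -1.57"

```text
time: 11.87
position: [0.4799, -0.3551, 0.1007]
tool_rot: [3.066, 0.678, 0.002]
ft_force: [-0.3, -0.5, -0.1]
width: 0.998
```

play_rows --pt "8.7 0 0 0 -0.12" --pt "8.7 0 0 0 -0.24" --pt "8.7 0 0 0 -0.36" --pt "8.7 0 0 0 -0.48" --pt "8.7 0 0 0 -0.6" --pt "8.7 0 0 0 -0.72" --pt "8.7 0 0 0 -0.84" --pt "8.7 0 0 0 -0.96" --pt "8.7 0 0 0 -1.08" --pt "8.7 0 0 0 -1.2" --pt "8.7 0 0 0 -1.32" --pt "8.7 0 0 0 -1.44" --pt "8.7 0 0 0 -1.56" --pt "8.7 0 0 0 -1.57" --pt "8.7 0 0 0 -1.57" --pt "8.7 0 0 0 -1.57"

```text
time: 13.2
position: [0.4794, -0.3555, 0.1]
tool_rot: [1.695, 2.644, -0.0]
ft_force: [-0.6, 0.3, 0.2]
width: 0.996
```

Run:
```python
from go import *
go([.4806,-.3544,.003],np.radians(25.15))
print(proj("side",[[.6007,.1666,.072],[.6007,.1666,.078]]),proj("top",[.6007,.1666,.072]))
from m import *
s=cv2.cvtColor(np.load("side5.npz")["p"],cv2.COLOR_RGB2GRAY);print(s[228:250,288:308])
```

```text
shift cm [0.05 0.16 9.7 ] twist -0.008 | pos [ 0.4794 -0.3555  0.1   ] jaw deg 24.68 tilt 0.02 q [ 1.18  0.49 -0.79  1.65  0.37  1.16  0.73] F [-0.6  0.3  0.2] w 86.6 t 13.2
[[296.59299025 235.38512711]
 [296.53994253 234.0782433 ]] [[275.46643384 193.86229163]]
[[ 62  46  46  48  47  45  47  68 127 161 162 163 157 117  57  67 121 156
  165 163]
 [ 62  49  44  45  46  45  52  97 145 161 164 161 145  99  58  94 142 161
  164 163]
 [118  95  73  65  58  54  62 123 158 161 162 157 125  72  57 115 156 163
  164 162]
 [146 141 139 139 128 111 104 125 147 158 162 148 107  62  75 128 158 162
  163 160]
 [149 150 152 153 155 149 139 134 138 139 140 135 112  97 128 154 158 156
  157 158]
 [150 150 153 157 159 151 135 128 133 131 128 127 125 124 134 139 138 144
  153 136]
 [148 152 155 158 160 149 134 131 134 132 129 125 126 133 134 133 133 134
  135 110]
 [150 154 157 160 157 147 136 134 131 135 134 131 131 132 134 134 133 132
  123  94]
 [152 156 160 160 152 139 136 135 135 136 136 132 109 110 130 133 133 130
  109  76]
 [155 157 160 157 132 118 131 137 136 138 136 126  95 104 132 134 133 13
[... 333 characters left out ...]
 112 102
  116 117]
 [160 157 147 135 131 116  88  72  67  63  69  82 105 113 120 128 107 108
  131 131]
 [158 153 141 134 124 121 116 103 100 100 106 114 118 118 120 122 101 110
  136 136]
 [157 149 137 133 119 114 120 123 121 116 120 122 113 115 126 110 102 123
  138 137]
 [155 146 135 132 130 122 112 115 121 120 114 113 122 129 124 101 109 133
  136 128]
 [148 132 127 127 130 129 119 115 119 117 125 127 132 133 121 114 124 138
  136 122]
 [145 121 111 113 116 120 123 125 128 128 131 133 133 130 111 112 134 139
  137 113]
 [153 128 108 106 105 107 109 113 114 119 123 129 130 121  99 112 136 138
  137 118]
 [160 145 124 114 105 103 106 106 107 107 107 110 111 103 103 124 138 140
  136 115]]
```

play_rows --pt "6 0.05 0.15 1 -0.008" --pt "6 0.05 0.15 3 -0.008" --pt "6 0.05 0.15 5 -0.008" --pt "6 0.05 0.15 7 -0.008" --pt "6 0.05 0.15 8 -0.008" --pt "6 0.05 0.15 9 -0.008" --pt "6 0.05 0.15 9.5 -0.008" --pt "6 0.05 0.15 9.6 -0.008" --pt "6 0.05 0.15 9.6 -0.008"

```text
time: 13.95
position: [0.4807, -0.3546, 0.0041]
tool_rot: [1.678, 2.655, 0.0]
ft_force: [-0.1, 0.1, 0.5]
width: 0.695
```

Run:
```python
from go import *
go([.4806,-.3544,.003],np.radians(25.15))
p,d=bot.camera("side");cv2.imwrite("pics/s6.png",cv2.resize(p[90:220,320:500,::-1],None,fx=4,fy=4))
```

```text
shift cm [0.02 0.   0.11] twist 0.005 | pos [ 0.4807 -0.3546  0.0041] jaw deg 25.42 tilt 0.03 q [ 1.13  0.6  -0.73  1.71  0.46  1.    0.68] F [-0.1  0.1  0.5] w 60.5 t 13.95
```

View pics/s6.png

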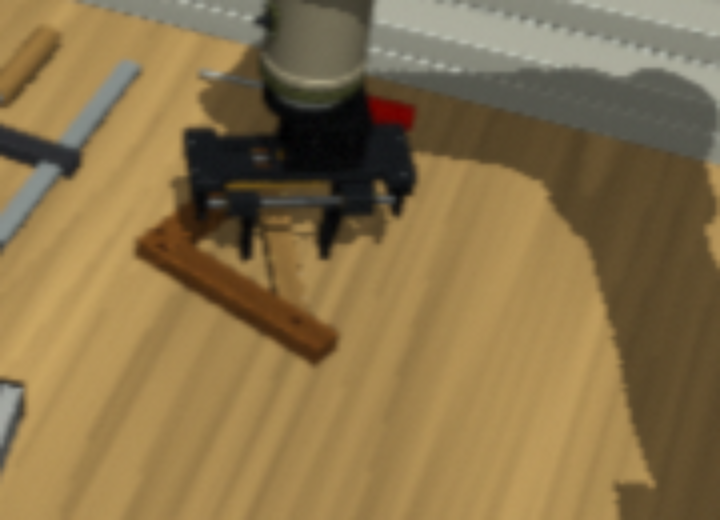

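The side crop shows one finger in the triangle (248,240) and the other outside the brace (325,240). Closing.

play_rows --pt "1.8 0 0 0 0" --pt "1.8 0 0 0 0" --pt "1.8 0 0 0 0" --pt "1.8 0 0 0 0" --pt "1.8 0 0 0 0" --pt "1.8 0 0 0 0" --pt "1.8 0 0 0 0" --pt "1.8 0 0 0 0" --pt "1.8 0 0 0 0" --pt "1.8 0 0 0 0" --pt "1.8 0 0 0 0" --pt "1.8 0 0 0 0"

```text
time: 15.0
position: [0.4807, -0.3544, 0.0039]
tool_rot: [1.677, 2.656, 0.0]
ft_force: [2.1, 1.1, 1.9]
width: 0.278
```

```bash
cat > fx.py <<'E'
from go import *
a=.1354;F=np.array([[np.cos(a),-np.sin(a)],[np.sin(a),np.cos(a)]]);H=np.array([.6007,.1664])
JAW=a+np.pi/4
def tgt(fx,fy,z=.0045,jaw=JAW):  # TCP in fixed-fence frame mm
    p=H+F@np.array([fx,fy])/1000;go([*p,z],jaw)
def here():
    s=bot.sense();print("fixed-frame mm",(F.T@(s["position"][:2]-H)*1000).round(2),"F fixed",(F.T@s["ft_force"][:2]).round(2),"Fz",s["ft_force"][2].round(1),"Tz",s["ft_torque"].round(2),"z",s["position"][2].round(4))
E
python3 - <<'E'
from fx import *
here();tgt(-140,-240);tgt(-114,-160)
E
```

```text
fixed-frame mm [-189.2  -499.86] F fixed [2.18 0.79] Fz 1.9 Tz [ 0.26 -0.64 -0.06] z 0.0039
shift cm [23.26 12.59 -0.06] twist -0.477 | pos [ 0.4807 -0.3544  0.0039] jaw deg 25.45 tilt 0.04 q [ 1.13  0.6  -0.73  1.72  0.46  1.    0.68] F [2.1 1.1 1.9] w 24.2 t 15.0
shift cm [30.09 17.49 -0.06] twist -0.477 | pos [ 0.4807 -0.3544  0.0039] jaw deg 25.45 tilt 0.04 q [ 1.13  0.6  -0.73  1.72  0.46  1.    0.68] F [2.1 1.1 1.9] w 24.2 t 15.0
```

Gripped at 24 mm, the brace width. Sliding toward the corner while turning.

play_rows --pt "1.8 1 0.5 -0.1 -0.02" --pt "1.8 3 1.6 -0.1 -0.06" --pt "1.8 5 2.7 -0.1 -0.1" --pt "1.8 7 3.8 -0.1 -0.14" --pt "1.8 9 4.9 -0.1 -0.18" --pt "1.8 11 6 -0.1 -0.22" --pt "1.8 13 7 -0.1 -0.26" --pt "1.8 15 8.1 -0.1 -0.3" --pt "1.8 17 9.2 -0.1 -0.34" --pt "1.8 19 10.3 -0.1 -0.38" --pt "1.8 20.5 11.1 -0.1 -0.42" --pt "1.8 22 11.9 -0.1 -0.45" --pt "1.8 23.3 12.6 -0.1 -0.477" --pt "1.8 23.3 12.6 -0.1 -0.477" --pt "1.8 23.3 12.6 -0.1 -0.477" --pt "1.8 23.3 12.6 -0.1 -0.477"

```text
time: 16.33
position: [0.4941, -0.0907, 0.0046]
tool_rot: [1.004, 2.977, -0.001]
ft_force: [-1.2, -0.6, -2.1]
width: 0.271
```

```bash
sed -i 's/(225,405,175,310,4)/(270,450,110,280,3.5)/; s/(200,360,160,280,5)/(250,410,160,280,5)/' look.py; python3 -W ignore look.py 7
python3 - <<'E'
from fx import *
here();tgt(-140,-240)
E
```

```text
side {'fixed': (0.1353, -0.14, 98.9), 'swing': (0.2847, -0.35, 94.1)}
top {'fixed': (0.1356, -0.16, 73.8), 'swing': (0.2838, -1.51, 67.6)}
fixed-frame mm [-140.44 -240.7 ] F fixed [0.54 0.46] Fz -1.3 Tz [-0.02 -0.11  0.02] z 0.0046
shift cm [0.02 0.08 0.01] twist -0.002 | pos [ 0.494  -0.0911  0.0046] jaw deg 52.67 tilt 0.03 q [ 0.9   0.49 -0.94  1.96  0.49  0.94  0.64] F [ 0.5  0.5 -1.3] w 23.7 t 16.43
```

View pics/side7.png

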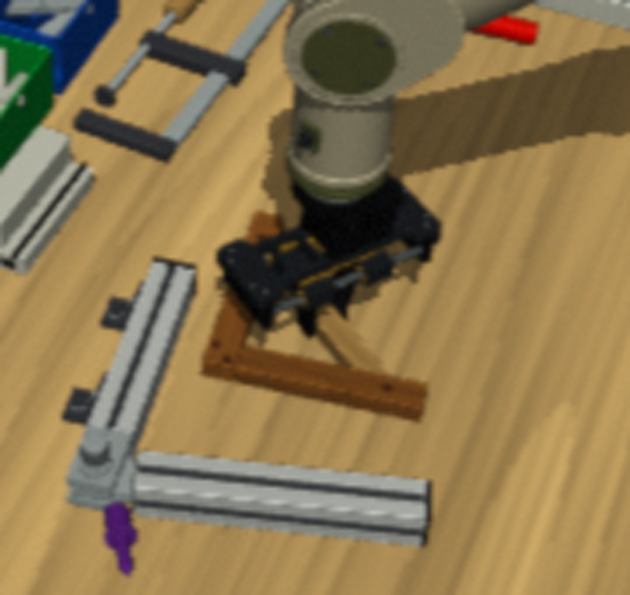

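View pics/top7.png

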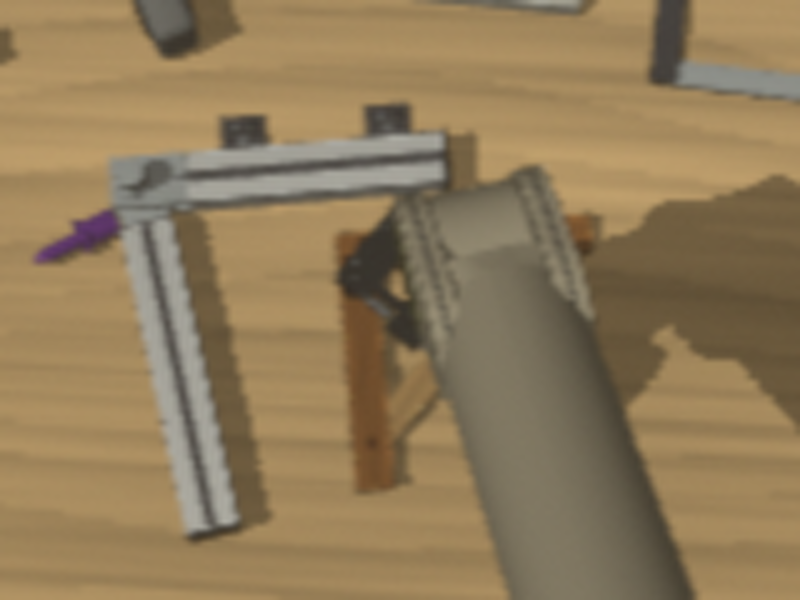

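Run:
```python
from fx import *
here();tgt(-118,-190);tgt(-114,-190)
p=np.load("side7.npz")["p"];cv2.imwrite("pics/s7z.png",cv2.resize(p[180:240,315:400,::-1],None,fx=9,fy=9,interpolation=2))
```

```text
fixed-frame mm [-140.44 -240.7 ] F fixed [0.54 0.46] Fz -1.3 Tz [-0.02 -0.11  0.02] z 0.0046
shift cm [2.01 5.17 0.01] twist -0.002 | pos [ 0.494  -0.0911  0.0046] jaw deg 52.67 tilt 0.03 q [ 0.9   0.49 -0.94  1.96  0.49  0.94  0.64] F [ 0.5  0.5 -1.3] w 23.7 t 16.43
shift cm [1.72 5.45 0.01] twist -0.002 | pos [ 0.494  -0.0911  0.0046] jaw deg 52.67 tilt 0.03 q [ 0.9   0.49 -0.94  1.96  0.49  0.94  0.64] F [ 0.5  0.5 -1.3] w 23.7 t 16.43
```

View pics/s7z.png

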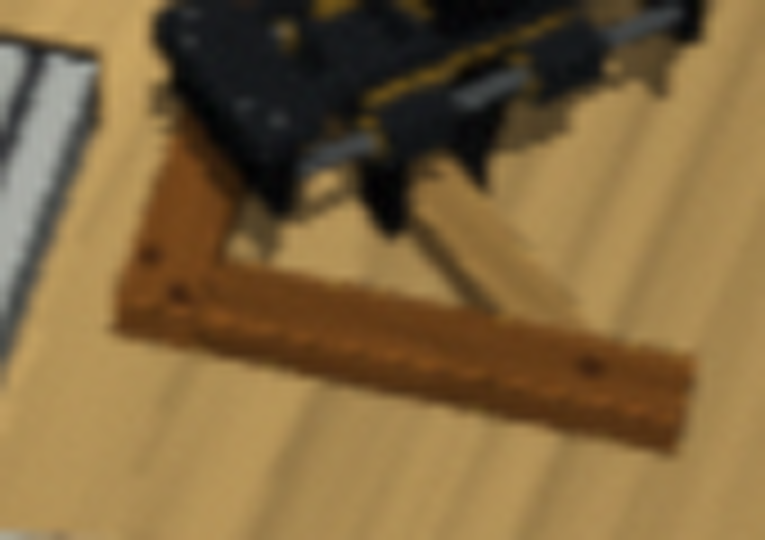

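Run:
```python
from fx import *
q=plane("side",[[327.7,216.3],[389.6,229.9]],0.0)[:,:2];f=(q-H)@F*1000;print(f, np.degrees(np.arctan2(*(f[0]-f[1])[::-1])))
q=plane("side",[[118/9+314.6,300/9+179.6],[692/9+314.6,365/9+179.6]],0.02)[:,:2];print((q-H)@F*1000)
```

```text
[[ -52.60694485 -153.67182822]
 [-249.73931448 -153.13174526]] -0.15697268406567752
[[ -53.10040516 -150.38506429]
 [-249.23248166 -176.18107601]]
```

play_rows --pt "1.8 0.4 1 0 -0.002" --pt "1.8 0.8 2.2 0 -0.002" --pt "1.8 1.1 3.4 0 -0.002" --pt "1.8 1.4 4.4 0 -0.002" --pt "1.8 1.7 5.3 0 -0.002" --pt "1.8 1.7 5.4 0 -0.002" --pt "1.8 1.7 5.4 0 -0.002" --pt "1.8 1.7 5.4 0 -0.002"

```text
time: 17.1
position: [0.513, -0.0372, 0.0046]
tool_rot: [-1.0, -2.978, 0.001]
ft_force: [0.3, 0.4, -1.7]
width: 0.271
```

Run:
```python
from fx import *
here();tgt(-106,-188);tgt(-110,-188)
```

```text
fixed-frame mm [-114.37 -189.9 ] F fixed [0.37 0.31] Fz -1.7 Tz [ 0.   -0.1   0.01] z 0.0046
shift cm [-0.46  0.73  0.01] twist 0.002 | pos [ 0.513  -0.0372  0.0046] jaw deg 52.86 tilt 0.03 q [ 0.78  0.52 -0.93  1.93  0.51  0.96  0.52] F [ 0.3  0.4 -1.7] w 23.6 t 17.1
shift cm [-0.18  0.44  0.01] twist 0.002 | pos [ 0.513  -0.0372  0.0046] jaw deg 52.86 tilt 0.03 q [ 0.78  0.52 -0.93  1.93  0.51  0.96  0.52] F [ 0.3  0.4 -1.7] w 23.6 t 17.1
```

play_rows --pt "1.8 -0.1 0.1 0 0" --pt "1.8 -0.2 0.2 0 0" --pt "1.8 -0.3 0.3 0 0" --pt "1.8 -0.4 0.4 0 0" --pt "1.8 -0.4 0.4 0 0" --pt "1.8 -0.4 0.4 0 0"

```text
time: 17.6
position: [0.517, -0.0364, 0.0043]
tool_rot: [-1.0, -2.974, 0.003]
ft_force: [-8.5, -1.2, 4.2]
width: 0.273
```

Run:
```python
from fx import *
here()
```

```text
fixed-frame mm [-110.34 -189.64] F fixed [-8.62 -0.02] Fz 4.2 Tz [-0.1   1.7  -0.28] z 0.0043
```

Contact with the fixed fence at TCP x ≈ −110, as expected. Sliding along it.

play_rows --pt "1.8 0.2 0.2 0 0" --pt "1.8 0.5 0.5 0 0" --pt "1.8 0.8 0.8 0 0" --pt "1.8 1.1 1.1 0 0" --pt "1.8 1.4 1.4 0 0" --pt "1.8 1.7 1.7 0 0" --pt "1.8 2.0 2.0 0 0" --pt "1.8 2.3 2.3 0 0" --pt "1.8 2.5 2.5 0 0" --pt "1.8 2.5 2.5 0 0" --pt "1.8 2.5 2.5 0 0"

```text
time: 18.52
position: [0.5125, -0.0022, 0.0041]
tool_rot: [-1.001, -2.975, 0.004]
ft_force: [-6.0, -3.5, 0.7]
width: 0.271
```

Run:
```python
from fx import *
here();go([.5,0,.0045],JAW)
```

```text
fixed-frame mm [-110.16 -155.13] F fixed [-6.44 -2.63] Fz 0.7 Tz [-0.54  1.11 -0.23] z 0.0041
shift cm [ 1.13 -0.58 -0.03] twist 0.001 | pos [ 0.5125 -0.0022  0.0041] jaw deg 52.8 tilt 0.21 q [ 0.71  0.52 -0.94  1.93  0.51  0.96  0.45] F [-6.  -3.5  0.7] w 23.6 t 18.52
```

play_rows --pt "1.8 0.15 0.15 0 0" --pt "1.8 0.3 0.3 0 0" --pt "1.8 0.45 0.45 0 0" --pt "1.8 0.6 0.6 0 0" --pt "1.8 0.75 0.75 0 0" --pt "1.8 0.9 0.9 0 0" --pt "1.8 1.05 1.05 0 0" --pt "1.8 1.2 1.2 0 0" --pt "1.8 1.35 1.35 0 0" --pt "1.8 1.5 1.5 0 0" --pt "1.8 1.65 1.65 0 0" --pt "1.8 1.8 1.8 0 0" --pt "1.8 1.95 1.95 0 0" --pt "1.8 2.1 2.1 0 0" --pt "1.8 2.1 2.1 0 0"

```text
time: 19.77
position: [0.509, 0.0268, 0.0043]
tool_rot: [-1.001, -2.976, 0.005]
ft_force: [-3.9, -4.8, 0.4]
width: 0.271
```

```bash
python3 -W ignore look.py 8
python3 - <<'E'
from fx import *
here();go([.5,0,.0045],JAW)
E
```

```text
side {'fixed': (0.1346, -0.25, 75.2), 'swing': (0.2069, -0.63, 97.7)}
top {'fixed': (0.1524, 3.45, 30.5), 'swing': (0.2073, -1.51, 66.6)}
fixed-frame mm [-109.74 -125.95] F fixed [-5.44 -3.92] Fz -0.9 Tz [-1.    0.66  0.  ] z 0.0043
shift cm [-0.9  -2.68 -0.01] twist 0.001 | pos [0.509  0.0268 0.0043] jaw deg 52.81 tilt 0.18 q [ 0.66  0.51 -0.95  1.94  0.51  0.96  0.39] F [-4.9 -4.6 -0.9] w 23.9 t 19.87
```

View pics/side8.png

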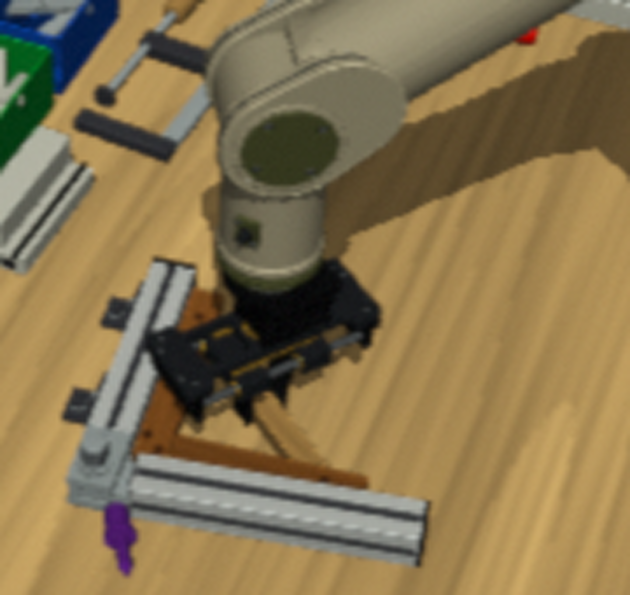

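View pics/top8.png

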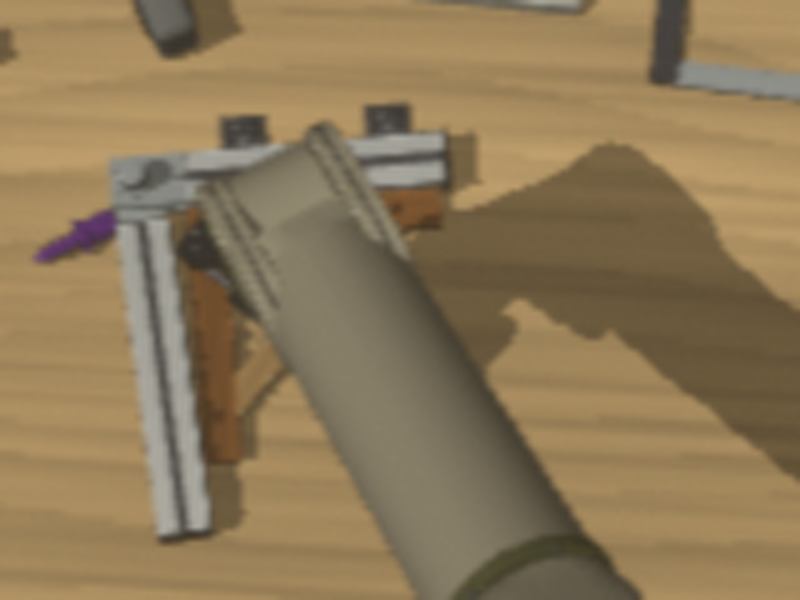

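Fence angle now 0.207 against 0.135 for square. With 0.0715 rad left, that is about 15.7 mm of travel. Advancing 11 mm, then small steps.

play_rows --pt "1.8 0.05 0.15 0 0" --pt "1.8 0.15 0.25 0 0" --pt "1.8 0.25 0.35 0 0" --pt "1.8 0.35 0.45 0 0" --pt "1.8 0.45 0.55 0 0" --pt "1.8 0.55 0.65 0 0" --pt "1.8 0.65 0.75 0 0" --pt "1.8 0.73 0.83 0 0" --pt "1.8 0.73 0.83 0 0"

```text
time: 20.62
position: [0.5076, 0.0365, 0.0041]
tool_rot: [-1.002, -2.975, 0.008]
ft_force: [-6.1, -8.7, 1.6]
width: 0.272
```

```bash
python3 -W ignore look.py 9
python3 - <<'E'
from fx import *
here();go([.5,0,.0045],JAW)
E
```

```text
side {'fixed': (0.1354, -0.14, 75.4), 'swing': (0.1614, -0.76, 95.3)}
top {'fixed': (0.1345, -0.56, 34.5), 'swing': (0.1612, -1.82, 68.1)}
fixed-frame mm [-109.71 -116.14] F fixed [-7.33 -7.42] Fz 2.2 Tz [-1.68  1.13  0.01] z 0.0041
shift cm [-1.6  -3.37 -0.03] twist 0.0 | pos [0.5077 0.0365 0.0041] jaw deg 52.76 tilt 0.31 q [ 0.64  0.51 -0.95  1.94  0.51  0.96  0.37] F [-6.3 -8.3  2.2] w 23.6 t 20.72
```

play_rows --pt "1.8 0.05 0.05 0 0" --pt "1.8 0.1 0.1 0 0" --pt "1.8 0.15 0.15 0 0" --pt "1.8 0.2 0.2 0 0" --pt "1.8 0.25 0.25 0 0" --pt "1.8 0.28 0.28 0 0" --pt "1.8 0.28 0.28 0 0"

```text
time: 21.3
position: [0.5071, 0.0402, 0.004]
tool_rot: [-1.003, -2.975, 0.008]
ft_force: [-6.4, -9.6, 1.2]
width: 0.275
```

```bash
python3 -W ignore look.py 10
python3 - <<'E'
from fx import *
here()
E
```

```text
side {'fixed': (0.1364, 0.07, 73.9), 'swing': (0.1435, -0.91, 96.3)}
top {'fixed': (0.1285, -1.43, 36.9), 'swing': (0.1431, -1.99, 65.9)}
fixed-frame mm [-109.72 -112.37] F fixed [-7.27 -8.91] Fz 1.2 Tz [-1.84  1.07  0.05] z 0.004
```

play_rows --pt "1.8 -0.05 0.05 0 0" --pt "1.8 -0.1 0.1 0 0" --pt "1.8 -0.1 0.1 0 0" --pt "1.8 -0.07 0.14 0 0" --pt "1.8 -0.03 0.18 0 0" --pt "1.8 -0.03 0.18 0 0"

```text
time: 21.9
position: [0.5072, 0.0403, 0.0038]
tool_rot: [-1.003, -2.973, 0.013]
ft_force: [-13.4, -13.3, 10.1]
width: 0.274
```

```bash
python3 -W ignore look.py 11
python3 - <<'E'
from fx import *
here();go([.5,0,.0045],JAW)
for n,(x0,x1,y0,y1,z) in {"side":(285,400,170,275,7),"top":(265,350,180,275,8)}.items():
    p=np.load(n+"11.npz")["p"];cv2.imwrite(f"pics/{n}11z.png",cv2.resize(p[y0:y1,x0:x1,::-1],None,fx=6,fy=6,interpolation=2))
E
```

```text
side {'fixed': (0.1365, 0.09, 73.3), 'swing': (0.1432, -0.93, 96.5)}
top {'fixed': (0.1194, -3.48, 36.4), 'swing': (0.1424, -2.06, 66.7)}
fixed-frame mm [-109.7  -112.32] F fixed [-15.62 -11.58] Fz 10.1 Tz [-2.79  2.62  0.06] z 0.0039
shift cm [-1.87 -3.64 -0.03] twist -0.001 | pos [0.5072 0.0403 0.0039] jaw deg 52.72 tilt 0.53 q [ 0.63  0.52 -0.95  1.93  0.52  0.96  0.36] F [-13.9 -13.6  10.1] w 23.4 t 22.0
```

View pics/side11z.png

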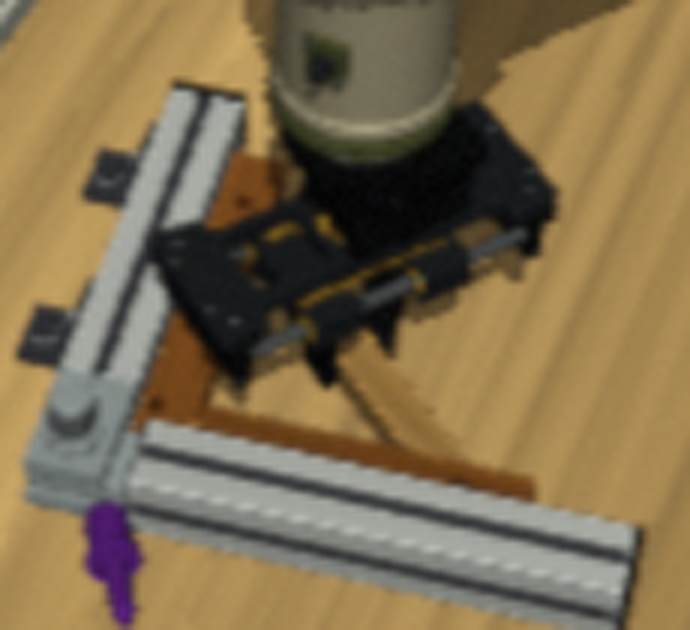

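View pics/top11z.png

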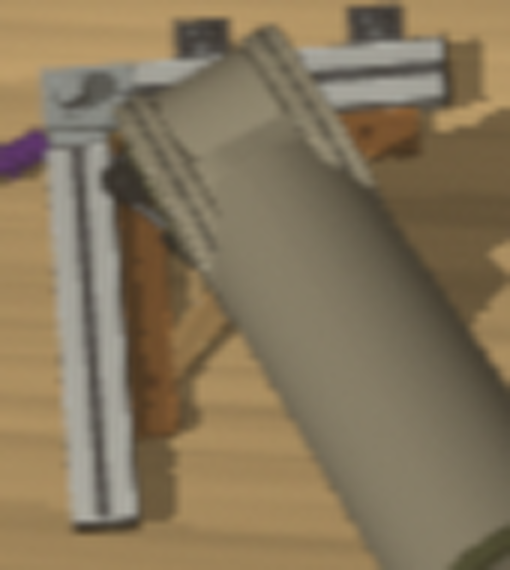

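play_rows --pt "1.8 0.04 -0.04 0 0" --pt "1.8 0.08 0 0 0" --pt "1.8 0.1 0.02 0 0" --pt "1.8 0.1 0.02 0 0"

```text
time: 22.33
position: [0.5071, 0.0406, 0.0038]
tool_rot: [-1.004, -2.974, 0.013]
ft_force: [-9.2, -15.2, 5.5]
width: 0.274
```

```bash
python3 -W ignore look.py 12
python3 - <<'E'
from fx import *
here();go([.5,0,.0045],JAW)
E
```

```text
side {'fixed': (0.1366, 0.1, 73.7), 'swing': (0.1419, -0.88, 95.8)}
top {'fixed': (0.1199, -3.35, 37.1), 'swing': (0.1415, -1.99, 66.9)}
fixed-frame mm [-109.7  -111.95] F fixed [-12.25 -13.26] Fz 6.2 Tz [-2.99  1.84  0.06] z 0.0038
shift cm [-1.9  -3.67 -0.04] twist -0.001 | pos [0.5071 0.0407 0.0038] jaw deg 52.69 tilt 0.49 q [ 0.63  0.51 -0.95  1.93  0.52  0.96  0.36] F [-10.3 -14.8   6.2] w 23.4 t 22.43
```

```bash
cat > sq.py <<'E'
from fx import *
def inner(k):
    p=np.load(f"side{k}.npz")["p"];hsv=cv2.cvtColor(p,cv2.COLOR_RGB2HSV).astype(float)
    s=bot.sense()
    g=p[...,0].astype(float)-1.0*p[...,2]  # unused
    # predicted inner edge: fixed-frame y = const; sample profiles across it
    out=[]
    return p
E
python3 - <<'E'
import numpy as np,cv2
for k in("7","12"):
    p=np.load(f"side{k}.npz")["p"]
    c=355 if k=="12" else 375
    y0=235 if k=="12" else 205
    for cc in(c,c+10): print(k,cc,y0,p[y0:y0+22,cc].tolist())
E
```

```text
7 375 205 [[175, 144, 85], [171, 140, 84], [170, 138, 82], [172, 139, 83], [166, 132, 77], [156, 122, 68], [147, 113, 62], [144, 111, 60], [139, 106, 55], [140, 107, 57], [142, 107, 58], [121, 80, 36], [109, 66, 26], [102, 60, 23], [101, 60, 21], [101, 61, 21], [106, 63, 23], [106, 62, 22], [111, 67, 27], [91, 55, 20], [83, 47, 17], [88, 55, 25]]
7 385 205 [[178, 145, 87], [175, 144, 86], [174, 141, 84], [171, 138, 85], [165, 133, 80], [160, 130, 78], [155, 126, 75], [152, 123, 73], [150, 122, 73], [154, 124, 74], [153, 124, 73], [157, 127, 76], [157, 127, 76], [136, 100, 47], [113, 71, 27], [104, 62, 23], [98, 58, 21], [101, 59, 23], [105, 65, 25], [108, 63, 23], [120, 70, 28], [94, 56, 24]]
12 355 235 [[167, 135, 80], [160, 128, 74], [146, 114, 62], [146, 111, 59], [148, 113, 61], [144, 110, 58], [140, 107, 57], [138, 105, 57], [142, 108, 58], [145, 109, 59], [133, 95, 47], [113, 71, 30], [103, 61, 24], [100, 60, 22], [104, 76, 52], [155, 156, 147], [162, 165, 159], [163, 167, 161], [157, 161, 154], [98, 100, 97], [59, 60, 62], [93, 96, 95]]
12 365 235 [[168, 136, 81], [167, 136, 82], [165, 135, 81], [167, 135, 82], [169, 138, 82], [172, 140, 85], [173, 142, 85], [177, 144, 86], [178, 145, 87], [178, 145, 87], [179, 147, 89], [178, 146, 87], [152, 118, 68], [121, 79, 37], [110, 65, 26], [102, 60, 22], [106, 74, 47], [151, 145, 135], [161, 162, 156], [163, 166, 160], [159, 162, 157], [116, 119, 115]]
```

```bash
cat > sq.py <<'E'
from fx import *
def inner(k,cols,rowf):
    p=np.load(f"side{k}.npz")["p"].astype(float);r=p[...,1]/p[...,0];pts=[]
    for c in cols:
        y0=int(rowf(c))
        for y in range(y0-9,y0+6):
            if r[y,c]>.71>=r[y+1,c] and r[y+2,c]<.66: pts.append((c,y+(r[y,c]-.71)/(r[y,c]-r[y+1,c])));break
    w=(plane("side",pts,.02)[:,:2]-H)@F*1000
    l=cv2.fitLine(w.astype(np.float32),cv2.DIST_HUBER,0,.01,.01).ravel();res=(w-l[2:])@np.array([-l[1],l[0]])
    print(k,len(pts),"edge yaw rel fixed mrad",round(1000*l[1]/l[0],1),"y mm at mid",l[2:].round(1),"rms",res.std().round(2),"xspan",w[:,0].min().round(),w[:,0].max().round())
E
python3 - <<'E'
from sq import *
inner("7",range(343,390),lambda c:216+(c-375)*.19)
inner("8",range(325,372),lambda c:242+(c-350)*.2)
for k in("9","10","11","12"): inner(k,range(325,372),lambda c:245+(c-355)*.2)
E
```

```text
7 47 edge yaw rel fixed mrad 7.6 y mm at mid [-167.5 -179.9] rms 1.02 xspan -241.0 -95.0
8 47 edge yaw rel fixed mrad 14.6 y mm at mid [-136.   -65.1] rms 0.79 xspan -208.0 -68.0
9 47 edge yaw rel fixed mrad 5.5 y mm at mid [-141.7  -55. ] rms 0.83 xspan -210.0 -70.0
10 47 edge yaw rel fixed mrad 7.6 y mm at mid [-142.5  -51.4] rms 0.78 xspan -211.0 -71.0
11 47 edge yaw rel fixed mrad 10.3 y mm at mid [-139.8  -51.4] rms 0.86 xspan -211.0 -71.0
12 47 edge yaw rel fixed mrad 4.6 y mm at mid [-140.   -50.9] rms 0.69 xspan -211.0 -71.0sq.py:3: RuntimeWarning: divide by zero encountered in divide
  p=np.load(f"side{k}.npz")["p"].astype(float);r=p[...,1]/p[...,0];pts=[]
```

play_rows --pt "1.8 0 0 0 0.002" --pt "1.8 0 0 0 0.004" --pt "1.8 0.02 0.02 0 0.005" --pt "1.8 0.03 0.03 0 0.005" --pt "1.8 0.03 0.03 0 0.005"

```text
time: 22.85
position: [0.5071, 0.0409, 0.0038]
tool_rot: [-1.011, -2.972, 0.013]
ft_force: [-9.9, -16.2, 5.3]
width: 0.279
```

```bash
python3 -W ignore look.py 13; python3 -W ignore - <<'E'
from sq import *
here();go([.5,0,.0045],JAW)
for k in("10","11","12","13"): inner(k,range(338,371),lambda c:245+(c-355)*.2)
for k in("10","11","12","13"): inner(k,range(350,371),lambda c:245+(c-355)*.2)
E
```

```text
side {'fixed': (0.1367, 0.1, 73.4), 'swing': (0.1403, -0.96, 95.7)}
top {'fixed': (0.1199, -3.38, 38.1), 'swing': (0.1399, -2.05, 67.6)}
fixed-frame mm [-109.71 -111.72] F fixed [-11.73 -14.13] Fz 5.6 Tz [-3.16  1.84  0.32] z 0.0038
shift cm [-1.93 -3.67 -0.03] twist -0.006 | pos [0.5071 0.0409 0.0038] jaw deg 52.42 tilt 0.5 q [ 0.63  0.51 -0.95  1.93  0.51  0.96  0.35] F [ -9.7 -15.6   5.6] w 23.6 t 22.95
10 33 edge yaw rel fixed mrad 6.6 y mm at mid [-155.9  -51.7] rms 0.84 xspan -208.0 -111.0
11 33 edge yaw rel fixed mrad 7.5 y mm at mid [-155.1  -51.5] rms 0.95 xspan -208.0 -111.0
12 33 edge yaw rel fixed mrad -0.4 y mm at mid [-175.7  -51. ] rms 0.73 xspan -208.0 -111.0
13 33 edge yaw rel fixed mrad 4.3 y mm at mid [-156.1  -51. ] rms 0.91 xspan -208.0 -111.0
10 21 edge yaw rel fixed mrad -30.0 y mm at mid [-177.3  -52.1] rms 0.53 xspan -208.0 -147.0
11 21 edge yaw rel fixed mrad -37.8 y mm at mid [-179.2  -51.7] rms 0.47 xspan -208.0 -147.0
12 21 edge yaw rel fixed mrad -28.3 y mm at mid [-177.1  -51.4] rms 0.38 xspan -208.0 -147.0
13 21 edge yaw rel fixed mrad -22.8 y mm at mid [-173.3  -51.4] rms 0.72 xspan -208.0 -147.0
```

play_rows --pt "1.8 0.02 0.02 0 0" --pt "1.8 0.04 0.04 0 0" --pt "1.8 0.06 0.06 0 0" --pt "1.8 0.06 0.06 0 0"

```text
time: 23.28
position: [0.507, 0.0417, 0.0038]
tool_rot: [-1.011, -2.972, 0.013]
ft_force: [-9.8, -15.6, 6.7]
width: 0.272
```

```bash
python3 -W ignore look.py 14; python3 -W ignore - <<'E'
from sq import *
here();go([.5,0,.0045],JAW)
for k in("7","8","10","12","14"):
    p=np.load(f"side{k}.npz")["p"];h=cv2.cvtColor(p,cv2.COLOR_RGB2HSV);m=(h[...,0]>125)&(h[...,0]<165)&(h[...,1]>90);ys,xs=np.nonzero(m);print(k,m.sum(),xs.mean().round(2),ys.mean().round(2))
p=np.load("side14.npz")["p"];a=cv2.resize(p[225:285,280:340,::-1],None,fx=9,fy=9,interpolation=2);cv2.imwrite("pics/s14z.png",a)
E
```

```text
side {'fixed': (0.1357, -0.13, 74.1), 'swing': (0.137, -0.88, 97.9)}
top {'fixed': (0.1177, -3.84, 37.3), 'swing': (0.1358, -2.07, 66.9)}
fixed-frame mm [-109.69 -110.91] F fixed [-12.08 -14.23] Fz 6.6 Tz [-3.2   1.85  0.28] z 0.0038
shift cm [-1.99 -3.73 -0.03] twist -0.006 | pos [0.507  0.0417 0.0038] jaw deg 52.42 tilt 0.51 q [ 0.63  0.51 -0.95  1.93  0.52  0.96  0.35] F [-10.  -15.7   6.6] w 23.5 t 23.38
7 158 296.87 252.24
8 150 300.64 253.23
10 146 297.21 254.92
12 142 296.19 257.3
14 134 296.13 259.26
```

View pics/s14z.png

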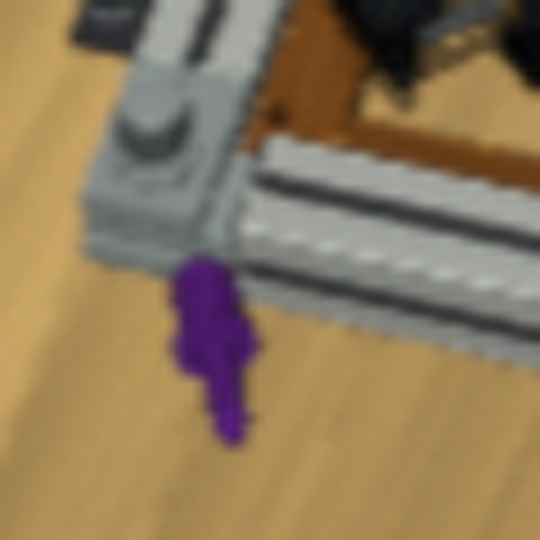

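```bash
cat > edge.py <<'E'
from fx import *
def fe(k):
    p=np.load(f"side{k}.npz")["p"].astype(float);r=p[...,1]/np.maximum(p[...,0],1)
    res=[]
    for Y in list(range(-225,-30,5)):
        # profile across fixed face at z=.02
        xs=np.arange(-32,-10,.25);P=np.c_[np.stack([H+F@np.array([x,Y])/1000 for x in xs]),np.full(len(xs),.02)]
        q=proj("side",P).astype(np.float32);v=cv2.remap(r.astype(np.float32),q[:,:1],q[:,1:],cv2.INTER_CUBIC).ravel()
        i=np.nonzero((v[:-1]<.8)&(v[1:]>=.8))[0]
        if v[:16].mean()<.68 and v[-16:].mean()>.9 and len(i)==1: res.append((Y,round(float(xs[i[0]]),2)))
    res=np.array(res);print(k,len(res),res.tolist())
    if len(res)>4: f=np.polyfit(res[:,0],res[:,1],1);print("slope mrad",f[0]*1000,"x at heel",np.polyval(f,-20),"x at far",np.polyval(f,-220))
E
python3 - <<'E'
from edge import *
for k in("8","10","12","14"):fe(k)
E
```

```text
8 25 [[-225.0, -19.75], [-220.0, -19.25], [-215.0, -19.5], [-210.0, -19.75], [-205.0, -19.25], [-200.0, -19.5], [-195.0, -19.75], [-190.0, -19.75], [-185.0, -19.0], [-115.0, -19.5], [-110.0, -19.5], [-105.0, -19.75], [-100.0, -19.5], [-95.0, -20.25], [-90.0, -20.0], [-85.0, -20.0], [-80.0, -19.5], [-75.0, -20.0], [-70.0, -19.5], [-65.0, -19.75], [-60.0, -20.5], [-55.0, -19.75], [-50.0, -20.0], [-45.0, -20.0], [-40.0, -20.25]]
slope mrad -3.0230807827395587 x at heel -20.042586552935262 x at far -19.43797039638735
10 23 [[-215.0, -19.75], [-210.0, -19.75], [-205.0, -19.25], [-200.0, -19.5], [-195.0, -20.0], [-190.0, -19.75], [-185.0, -19.5], [-180.0, -19.5], [-175.0, -20.0], [-170.0, -19.25], [-100.0, -19.5], [-95.0, -20.25], [-90.0, -20.0], [-85.0, -19.75], [-80.0, -19.25], [-75.0, -20.0], [-70.0, -19.5], [-65.0, -19.5], [-60.0, -20.5], [-55.0, -19.75], [-50.0, -19.5], [-45.0, -20.25], [-40.0, -20.25]]
slope mrad -1.8730087022682964 x at heel -19.943408507299445 x at far -19.568806766845785
12 23 [[-215.0, -19.5], [-210.0, -19.75], [-205.0, -19.25], [-200.0, -19.75], [-195.0, -20.0],
[... 180 characters left out ...]
-20.25], [-70.0, -19.5], [-65.0, -19.5], [-60.0, -20.25], [-55.0, -20.0], [-50.0, -19.75], [-45.0, -20.25], [-40.0, -20.5]]
slope mrad -2.646345522849404 x at heel -20.099350896381186 x at far -19.570081791811305
14 23 [[-215.0, -19.5], [-210.0, -19.75], [-205.0, -19.25], [-200.0, -19.75], [-195.0, -20.0], [-190.0, -20.0], [-185.0, -19.5], [-180.0, -19.5], [-175.0, -20.0], [-170.0, -19.5], [-100.0, -19.75], [-95.0, -20.25], [-90.0, -20.0], [-85.0, -19.5], [-80.0, -19.75], [-75.0, -20.5], [-70.0, -19.75], [-65.0, -19.5], [-60.0, -20.25], [-55.0, -19.75], [-50.0, -19.75], [-45.0, -20.25], [-40.0, -20.25]]
slope mrad -2.2361976318417716 x at heel -20.056998668505397 x at far -19.609759142137044
```

play_rows --pt "1.8 0 0 0 0" --pt "1.8 0 0 0 0" --pt "1.8 0 0 0 0" --pt "1.8 0 0 0 0" --pt "1.8 0 0 0 0" --pt "1.8 0 0 0 0" --pt "1.8 0 0 0 0" --pt "1.8 0 0 0 0" --pt "1.8 0 0 0 0" --pt "1.8 0 0 0 0"

```text
time: 24.22
position: [0.507, 0.0417, 0.0038]
tool_rot: [-1.011, -2.972, 0.013]
ft_force: [-9.3, -15.8, 5.8]
width: 0.269
```

```bash
sed -i 's/(270,450,110,280,3.5)/(270,420,160,280,5)/' look.py; python3 -W ignore look.py 15; python3 -W ignore - <<'E'
from edge import *
here();fe("15")
# swing working-face / square leg: measure gap in top view profile across swing face z=.02..: fence edge(z=.04,y=-20) vs brown
for n in("top",):
    p=np.load(n+"15.npz")["p"].astype(float);r=(p[...,1]/np.maximum(p[...,0],1)).astype(np.float32);o=[]
    for X in range(-215,-90,10):
        ys=np.arange(-35,-10,.25);P=np.c_[np.stack([H+F@np.array([X,y])/1000 for y in ys]),np.full(len(ys),.02)]
        q=proj(n,P).astype(np.float32);v=cv2.remap(r,q[:,:1],q[:,1:],cv2.INTER_CUBIC).ravel();i=np.nonzero((v[:-1]<.8)&(v[1:]>=.8))[0]
        if len(i):o.append((X,float(ys[i[-1]]),round(float(v.max()),2)))
    print(o)
E
```

```text
side {'fixed': (0.1358, -0.11, 74.1), 'swing': (0.1372, -0.84, 97.9)}
top {'fixed': (0.1173, -3.91, 37.3), 'swing': (0.1357, -2.1, 66.7)}
fixed-frame mm [-109.7  -110.93] F fixed [-11.54 -14.64] Fz 6.0 Tz [-3.15  1.84  0.32] z 0.0038
15 23 [[-215.0, -19.25], [-210.0, -19.75], [-205.0, -19.25], [-200.0, -19.75], [-195.0, -20.0], [-190.0, -20.0], [-185.0, -19.5], [-180.0, -19.5], [-175.0, -20.0], [-170.0, -19.25], [-100.0, -19.5], [-95.0, -20.25], [-90.0, -19.75], [-85.0, -20.0], [-80.0, -20.0], [-75.0, -20.25], [-70.0, -19.5], [-65.0, -19.5], [-60.0, -20.0], [-55.0, -19.75], [-50.0, -19.75], [-45.0, -20.25], [-40.0, -20.5]]
slope mrad -2.5649103618812052 x at heel -20.058333135194257 x at far -19.545351062818018
[(-215, -24.5, 0.99), (-205, -24.5, 1.0), (-195, -24.75, 0.99), (-185, -25.0, 1.0), (-175, -25.25, 0.99), (-165, -25.0, 1.0), (-155, -24.75, 0.99), (-145, -24.75, 0.99), (-135, -24.75, 0.99), (-125, -25.0, 1.0), (-115, -25.0, 1.0), (-105, -25.0, 0.99), (-95, -24.75, 1.0)]
```

View pics/top15.png

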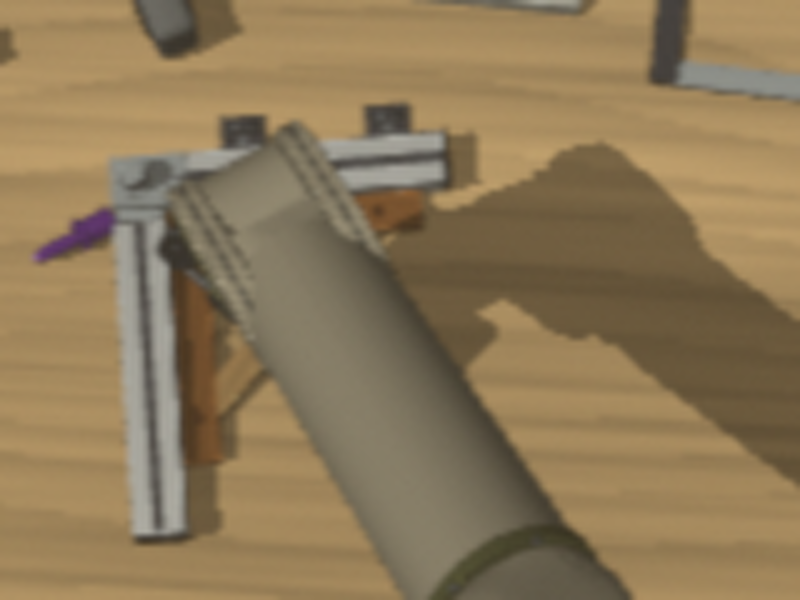

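View pics/side15.png

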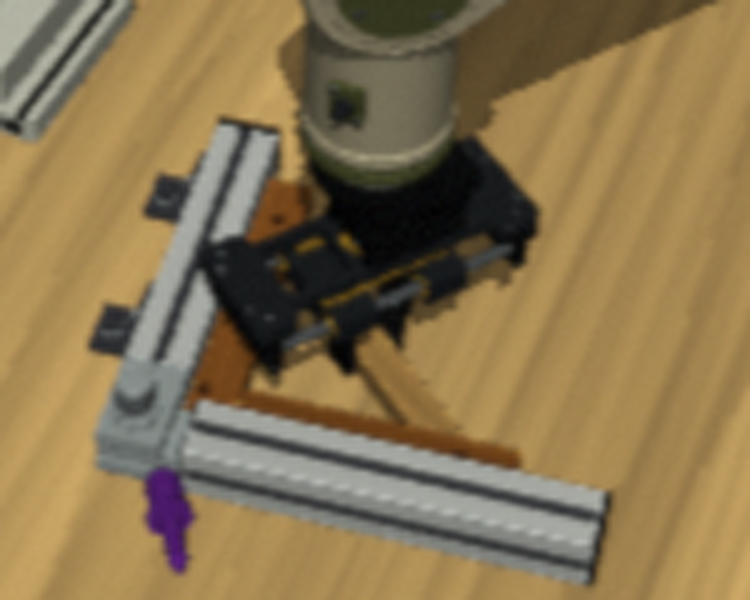

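The pose held for a second with forces steady. The fence is within about 1 mrad of square and both edges are flush. Handing in.

```bash
python3 -c "
from plant import bot
print(bot.finish_job())"
```

```text
the job is handed in; nothing more can be done
None
```

The hinge pin is seated in the fork and the gripper is still holding the square pressed into the corner. I handed the job in at about 24 s; the hand-in gave no verdict.

**Pin:** It pushed down to a firm stop at 18 N. The knob's top is where a collar resting on the fork (40 mm) would put it.

**Corner:** I slid the square along the fixed fence, and it swung the loose fence from 0.149 rad to within about 1 mrad of square. The side view read +1.8 mrad and the top view +0.2 mrad, still on the turned-in side.
- **Fixed fence:** The side view shows the square's edge along the fence face within about 0.5 mm.
- **Swing fence:** The top view shows no visible gap, but the fence hides the contact line.
- **Pressing force:** The final push was about 12 N against the fixed fence and 14 N toward the swing fence, steady over the last second of holding.

**Points that were off:**
- **Red and purple look-alikes:** Both were standing on their tips at the start and fell over early on. I saw no sign of contact with either. The purple one came to rest against the fork. I left both where they fell.
- **Tool tilt:** The tool leaned about 0.5° under the final push.
- **Turn of the square:** I turned the tool about 6 mrad off the nominal angle while seating the square. A direct image measurement of the square's own angle was too noisy to use, so flushness rests on the edge checks above.

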